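# Refill the scent canister and hold its lid at half-turn

### The arm

A 7-joint arm with a two-finger parallel gripper is mounted at the origin on the work surface. World frame = base frame: x ahead of the robot, y to its left, z up, the work surface at z = 0. Lengths are in m, angles in rad, forces in N, time in s.
With the tool pointing down it reaches from about 0.425 to 0.925 m from the base axis. Payload 6.8 kg.
Tool frame: the origin (TCP) lies at the centre of the arm's flange, where the gripper is bolted on; the fingertips stand 173 mm ahead of it and the grasp point (between the pads) lies 155 mm ahead of it; z points along the fingers, y is the direction in which the jaws open and shut (so a half turn about z gives the same grasp; the last joint's range is limited). The gripper opens to 85 mm and grips with 20 to 120 N. Pads are 22 mm wide; open, the fingers measure 114 mm over their backs; the gripper's body (76 mm by 85 mm) begins 54 mm behind the grasp point. The pads swing forward as they close: fully open they stand 13 mm farther back than shut.
Start: joints at [1.144, 0.477, 0.022, 1.555, -0.011, 1.109, -0.083], TCP at [0.212, -0.641, 0.405] pointing down, gripper open.
Joint ranges: [-2.96, 2.96], [-0.34, 2.1], [-1.41, 1.46], [0.24, 2.44], [-1.37, 4.51], [0.17, 1.92], [-2.96, 2.96]. Speed limits (rad/s): [2.39, 2.39, 3.14, 3.14, 3.14, 3.14, 3.14].

### API

Orientations are given as a rotation vector (axis times angle).
In Python, from bench import readout, grab_frame, camera_model, r gives the robot as it stands.
- The arm moves only by the tool apply_moves, never from a script. Its argument "deltas" is a list of rows, each an object with "xyz": the shift along the world's x, y, z in m, a list of three; "turn": the turn about the world's z in rad. In form: [{"xyz": [dx, dy, dz], "turn": turn}, ...]. A call has 1 to 12 rows; each row shifts and turns the commanded pose from where the row before left it; what a row does not reach is not made up. A row lasts 1/12 s, in which the tool goes at most 41.7 mm and 7.16 degrees, less where a joint would pass 70% of its speed; a pose out of reach is approached as far as the arm can. A call with a gripper value outside its range is refused whole. "claw" is the gripper's target within -1 to 1 (shut at 1, half-way at 0, fully open at -1), set as the call begins (left out, the last holds). The fingers move at their own pace and stop on an object; "squeeze" is the grip in N (left out, the last holds). Time passes only in rows, so rows that do not move let the fingers close. It gives the time, the measured TCP pose, the force and the opening at its end, in the units of the state.
- readout.get_obs(): the state, without advancing time (a new reading comes with each control period).
- grab_frame(name): name is "side" or "top"; returns the picture (420x560x3 uint8, red, green, blue); there is no depth.
- camera_model(name): a dict with "intrinsics" (3x3 intrinsics, pixels), "R" (3x3) and "t" (3): a world point X has camera coordinates R X + t. Camera axes: x right, y down, z forward; pixel columns grow to the right and rows downward; lengths in m; the calibration is good to about 2 mm. A picture is of the moment at which its call begins. camera_model takes no time and is no camera call.
- r.hand_in(): hands the job in, once; it reports no verdict.
The state is a dict: "clock": time; "joints": joint angles; "qvel": joint speeds; "tau": joint torques, N m; "tcp_pos": TCP position; "orientation": TCP orientation; "contact_force": force on the tool from outside, world axes, zero at the start; "moment": the same for the moment, N m; "grip_width": finger opening in m.
Only numpy, scipy, OpenCV 4.12 (cv2) and the standard library are available. Lean on these libraries where they do the work, as an engineer would, in place of code of your own. Each camera call takes 0.05 s, during which the arm holds its last target.

### The job

Tip the four beads out of the orange tumbler into the blue canister and stand the empty tumbler upright on the shelf again, clear of the canister. Then set the bayonet lid fully down into the canister's mouth with its bar in line with the yellow tabs, and turn it clockwise until the bar points at the green half-way tabs, never on to the click of the lock at the red ones. Finish while still gripping the lid there, so that its seal can be checked before it is locked, and leave the other things on the shelf alone.

Things in the scene. Friction and masses are not known exactly. Their poses are not given: they have to be found in the camera images.
- canister: Blue round canister, fixed to the shelf, 112 mm across, 70 mm tall, open at the top, inner floor 5 mm up. Origin: centre of its underside, z up. Yellow tabs outside its rim, on its +x and -x axis, mark where the lid's lugs go in; red tabs on -y and +y mark the lock, a quarter turn clockwise (from above) from yellow. The tabs reach 66 mm from the axis.
- canister_mouth (a point): Centre of the canister's bayonet mouth, at rim height (70 mm). A steel lip 5 mm thick leaves a round opening 87 mm across, with a 25 mm wide gap at each yellow tab. Lugs drop through the gaps and turn clockwise under the lip, freely at first; from about 60 degrees one pushes a sprung ball, which clicks behind it near 85; stop at 90. A back stop blocks turning anticlockwise.
- half_mark: The half-way mark of the canister: two green tabs on the outside of its rim. Origin: on the canister's axis, at rim height (70 mm). Its x axis points along the line through the two green tabs, 45 degrees clockwise (from above) of the canister's x axis, half-way between yellow and red.
- lid_bar (a point): Centre of the black grip bar on the loose steel bayonet lid (about 160 g). Bar: 64 mm long (along the x axis), 16 mm thick (y), 34 mm tall. The top of the flange under it is 17 mm below this point, the plug's underside 36 mm below. z up. With the lid fully down in the canister this point is 22 mm above the canister's rim, 92 mm above its underside.
- lid: The same lid. Origin: centre of its plug's underside, z up, x along the bar. Plug 82 mm across, 14 mm deep; on it a flange 106 mm across, 5 mm thick, that comes to rest on the canister's rim. Two lugs 14 mm wide, 6 mm tall, at the plug's bottom edge reach 48.5 mm from the axis at +x and -x (in line with the bar's ends, red lines). Half a turn round it is the same. It starts upright on the shelf.
- tumbler_mid (a point): Centre (half-way up) of the loose orange tumbler: a round open cup 85 mm tall, 58 mm across at the foot, 66 mm at the rim (62 mm at this height), walls 3 mm, floor 5 mm, about 90 g. z points to its mouth. It starts upright on the shelf with the four beads in it.
- bead0_center (a point): Centre of one of four terracotta-coloured ceramic scent beads: hard balls 20 mm across, about 10 g. They roll freely. At the start in the bottom of the tumbler in one layer.
- bead1_center (a point): Centre of one of four terracotta-coloured ceramic scent beads: hard balls 20 mm across, about 10 g. They roll freely. At the start in the bottom of the tumbler in one layer.
- bead2_center (a point): Centre of one of four terracotta-coloured ceramic scent beads: hard balls 20 mm across, about 10 g. They roll freely. At the start in the bottom of the tumbler in one layer.
- bead3_center (a point): Centre of one of four terracotta-coloured ceramic scent beads: hard balls 20 mm across, about 10 g. They roll freely. At the start in the bottom of the tumbler in one layer.
- router: Bystander, loose, to be left alone: white router 110 x 150 x 28 mm, lying flat. Origin: centre of its underside.
- soap_dish: Bystander, loose, to be left alone: stainless steel soap dish 85 x 125 x 22 mm with a yellow soap in it. Origin: centre of its underside.
- latch_box: Bystander, loose, to be left alone: white plastic box 104 x 154 x 62 mm with a grey snap latch. Origin: centre of its underside.
- bell: Bystander, loose, to be left alone: white hourglass-shaped ceramic bell, 52 mm across, 66 mm tall. Origin: centre of its underside.
- peg: Bystander, loose, to be left alone: blue plastic clothes peg lying flat, 75 x 10 x 12 mm, long along its x axis. Origin: centre of its underside.
Mind the look-alikes: they are no part of the job. What is meant by the part that bears tumbler_mid is not purple, and is the larger of those in its own colour. What is shaped like the lid but purple is not meant.

How it is judged:
By the outcome, as a careful person would: the job done as asked, in the order asked, and still so for the second after the job is handed in, while the arm keeps its last pose, push and grip.
It also fails if it takes over 61 s, if anything falls off the work surface, if the arm or the gripper's body presses on something with over 40 N, if the wrist force passes 120 N, or if a joint passes its speed limit or range.

## Working session

There is one attempt and no reset: what is moved stays moved. The work goes in short steps, Python scripts to look and compute and a tool call to move; the robot and the scene stay as the last step left them, time stands still between calls to the robot, and variables do not carry over. Pictures are saved under pics/ and viewed, and the job is handed in when it is done.

Besides the shell and the picture viewer there is one more tool, called after "Request:" as name(argument=value, ...), one argument or row to a line, values as JSON. apply_moves: Moves the arm, as the interface text tells. Its arguments: {"type":"object","properties":{"deltas":{"type":"array"},"claw":{"type":"number"},"squeeze":{"type":"number"}},"required":["deltas"]}

```bash
ls; mkdir -p pics; python3 - <<'E'
from bench import readout, grab_frame, camera_model, r
import cv2, numpy as np
for n in("side","top"):
    cv2.imwrite(f"pics/{n}0.png",grab_frame(n)[:,:,::-1]); m=camera_model(n); print(n,m)
print(readout.get_obs())
E
```

```text
pics
side {'intrinsics': array([[545.54776317,   0.        , 280.25581625],
       [  0.        , 545.54776317, 202.68037045],
       [  0.        ,   0.        ,   1.        ]]), 'R': array([[ 0.98825362, -0.15124562, -0.02189864],
       [-0.09043826, -0.46328958, -0.88158022],
       [ 0.12318974,  0.87320532, -0.471526  ]]), 't': array([-0.52940294,  0.17603963,  1.2376284 ])}
top {'intrinsics': array([[467.63892159,   0.        , 288.45314555],
       [  0.        , 467.63892159, 212.2628221 ],
       [  0.        ,   0.        ,   1.        ]]), 'R': array([[ 0.00719644, -0.9999622 , -0.00487958],
       [-0.99482136, -0.00666454, -0.10142017],
       [ 0.10138382,  0.00558417, -0.99483171]]), 't': array([0.10079571, 0.56786995, 1.13799839])}
{'clock': 0.1, 'joints': array([ 1.14390462,  0.47773874,  0.02234007,  1.55632799, -0.01150414,
        1.10927971, -0.0831088 ]), 'qvel': array([-0.00127943, -0.00154317, -0.00042518, -0.00238015, -0.00103867,
       -0.00012416, -0.00030318]), 'tau': array([ 4.87811878e-03, -5.97759068e+01,  1.61388528e+00, -2.81955171e+01,
        1.28730552e-02,  5.03711693e-03, -3.11582892e-05]), 'tcp_pos': array([ 0.21149656, -0.64076218,  0.40381875]), 'orientation': array([-3.10020169e+00, -4.98406275e-01,  5.80098752e-04]), 'contact_force': array([ 0.04575826, -0.61440793, -0.65654206]), 'moment': array([-0.01623222, -0.01459546, -0.01901142]), 'grip_width': 0.08545333878368967}
```

View pics/side0.png

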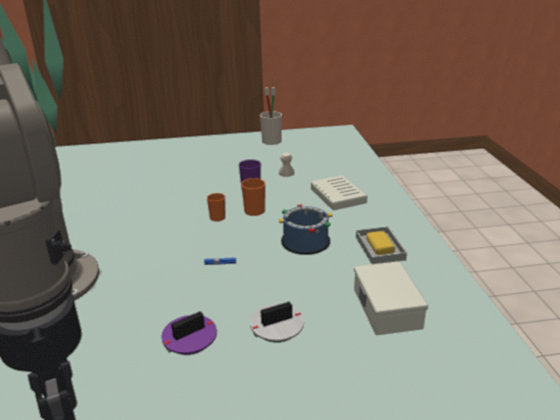

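View pics/top0.png

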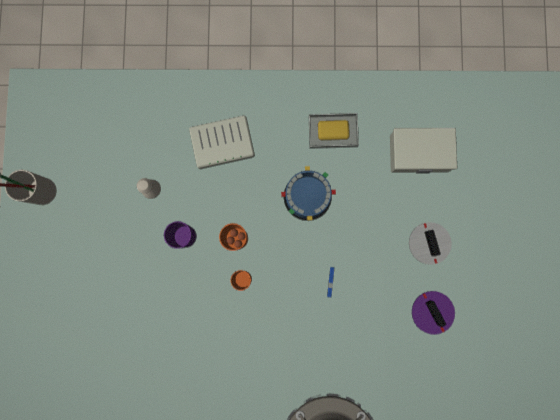

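Orange cups at top-view (234,237) (larger, holding beads) and (242,280) (smaller), and a purple cup at (180,235). The tumbler meant is (234,237). Lids: steel at (430,243) and purple at (433,312); the steel one is meant. I'll confirm both in an enlarged crop.

```bash
python3 - <<'E'
import cv2, numpy as np
t=cv2.imread("pics/top0.png"); s=cv2.imread("pics/side0.png")
def c(im,x,y,w,h,k):return cv2.resize(im[y:y+h,x:x+w],None,fx=k,fy=k,interpolation=cv2.INTER_CUBIC)
a=c(t,205,150,140,150,4); b=c(t,395,210,75,75,4); 
cv2.imwrite("pics/c1.png",a)
cv2.imwrite("pics/c2.png",c(t,395,210,75,75,8))
cv2.imwrite("pics/c3.png",c(s,200,150,160,110,5))
E
```

```text
(no output)
```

View pics/c1.png

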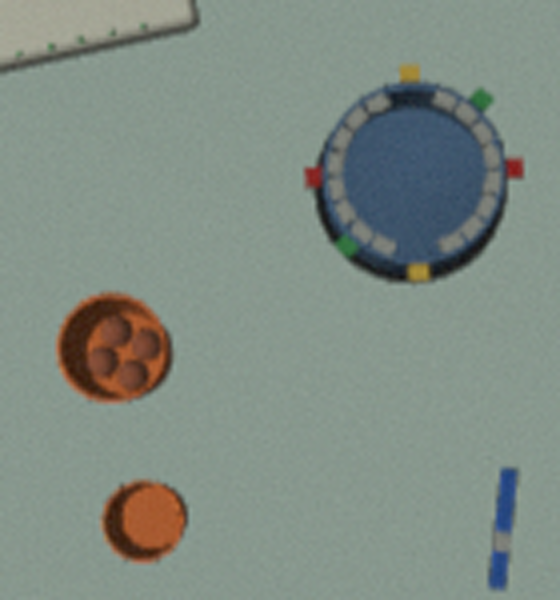

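View pics/c2.png

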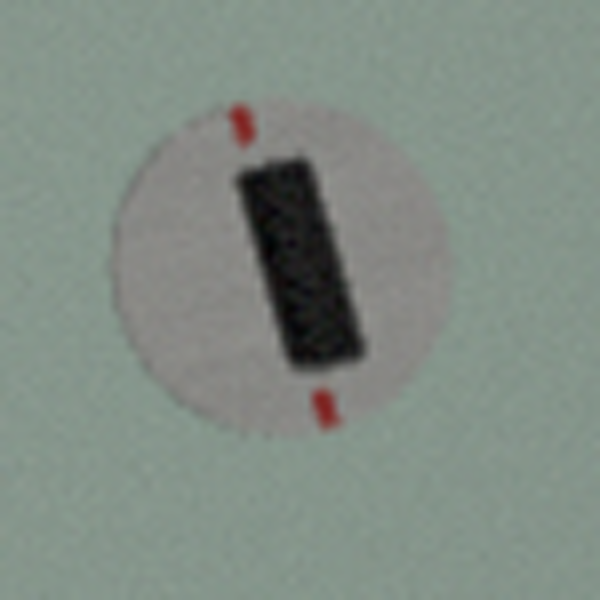

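View pics/c3.png

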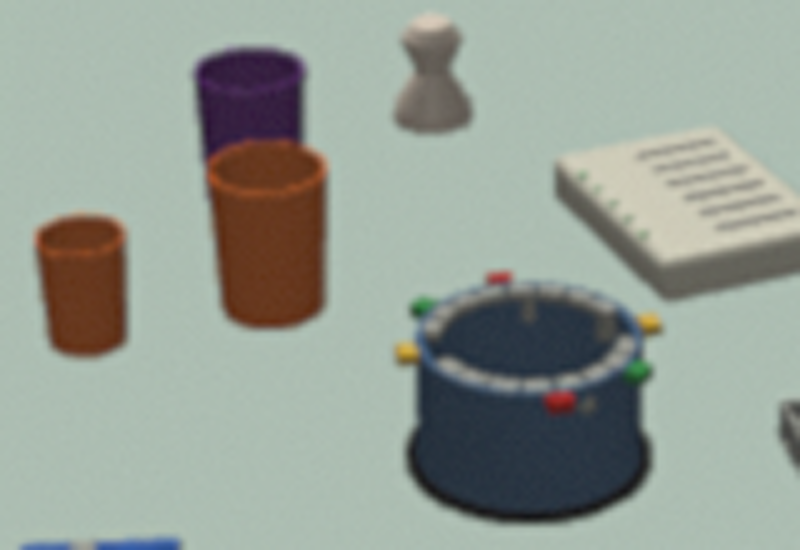

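```bash
cat > h.py <<'E'
import numpy as np
from bench import camera_model
def px(n,u,v,z):
    m=camera_model(n); K,R,t=map(np.array,(m["intrinsics"],m["R"],m["t"]))
    d=R.T@np.linalg.inv(K)@np.array([u,v,1.]); C=-R.T@t
    return C+d*(z-C[2])/d[2]
def cr(n,u,v,ox,oy,k,z): return px(n,ox+(u+.5)/k-.5,oy+(v+.5)/k-.5,z)
def proj(n,X):
    m=camera_model(n); p=m["intrinsics"]@(m["R"]@np.array(X)+m["t"]); return p[:2]/p[2]
E
python3 - <<'E'
from h import *
np.set_printoptions(precision=4,suppress=True)
c=lambda u,v,z:cr("top",u,v,205,150,4,z)
l=lambda u,v,z:cr("top",u,v,395,210,8,z)
s=lambda u,v,z:cr("side",u,v,200,150,5,z)
print("tumbler",c(115,347,.085),s(267.5,168,.085))
print("small",c(145,521,.07), "purple",px("top",180,235,.08))
Y=c(409,73,.068),c(418,272,.068);R=c(314,177,.068),c(515,168,.068)
print("can",(Y[0]+Y[1])/2,(R[0]+R[1])/2, np.degrees(np.arctan2(*(Y[0]-Y[1])[1::-1])),np.degrees(np.arctan2(*(R[0]-R[1])[1::-1])),np.linalg.norm(Y[0]-Y[1]))
Y=s(407,353,.068),s(649,323,.068);R=s(499,278,.068),s(560,403,.068)
print("can side",(Y[0]+Y[1])/2,(R[0]+R[1])/2, np.degrees(np.arctan2(*(Y[1]-Y[0])[1::-1])),np.degrees(np.arctan2(*(R[0]-R[1])[1::-1])))
a,b=l(242,125,.019),l(325,408,.019)
print("lid flange",l(282,268,.019),(a+b)/2,np.degrees(np.arctan2(*(a-b)[1::-1])),"bar",l(301.5,264.5,.053))
p=[l(*q,.053) for q in((238,178),(310,158),(365,352),(293,370))]
print(np.degrees(np.arctan2(*(p[0]+p[1]-p[2]-p[3])[1::-1])))
for n,u,v in(("router",222,142),("soap",333,130),("box",424,150),("bell",145,187),("peg",331,282),("plid",433,312)): print(n,px("top",u,v,.02))
from scipy.spatial.transform import Rotation as Ro
from bench import readout
o=readout.get_obs(); print(Ro.from_rotvec(o["orientation"]).as_matrix())
E
```

```text
tumbler [0.5033 0.2342 0.085 ] [0.4996 0.2335 0.085 ]
small [0.4009 0.2163 0.07  ] purple [0.5059 0.3619 0.08  ]
can [0.6113 0.0575 0.068 ] [0.611  0.0569 0.068 ] 2.734588399395259 92.96011721636366 0.12174317421171736
can side [0.6077 0.0557 0.068 ] [0.6073 0.0557 0.068 ] 3.151792867031575 92.57046235783538
lid flange [ 0.4932 -0.2487  0.019 ] [ 0.4939 -0.2492  0.019 ] 15.12739372680205 bar [ 0.4931 -0.2446  0.053 ]
14.653286236904407
router [0.7475 0.276  0.02  ]
soap [ 0.7805 -0.0077  0.02  ]
box [ 0.7298 -0.2392  0.02  ]
bell [0.63   0.4686 0.02  ]
peg [ 0.3952 -0.0018  0.02  ]
plid [ 0.324  -0.2523  0.02  ]
[[ 0.9496  0.3134 -0.0006]
 [ 0.3134 -0.9496  0.0015]
 [-0.0001 -0.0016 -1.    ]]
```

Request:
apply_moves(
  deltas=[
    {"xyz": [0.026,0.031,0],"turn": 0.071},
    {"xyz": [0.026,0.031,0],"turn": 0.071},
    {"xyz": [0.026,0.031,0],"turn": 0.071},
    {"xyz": [0.026,0.031,0],"turn": 0.071},
    {"xyz": [0.026,0.031,0],"turn": 0.071},
    {"xyz": [0.026,0.031,0],"turn": 0.071},
    {"xyz": [0.026,0.031,0],"turn": 0.071},
    {"xyz": [0.026,0.031,0],"turn": 0.071},
    {"xyz": [0.026,0.031,0],"turn": 0.071},
    {"xyz": [0.026,0.031,0],"turn": 0.071},
    {"xyz": [0.026,0.031,0],"turn": 0.071},
    {"xyz": [0.026,0.031,0],"turn": 0.071},
  ],
  claw=-1,
  squeeze=20,
)

```text
clock: 1.1
tcp_pos: [0.5243, -0.2673, 0.4045]
orientation: [-2.615, -1.74, 0.001]
contact_force: [0.7, -0.5, -0.6]
grip_width: 0.0853
```

Request:
apply_moves(
  deltas=[
    {"xyz": [-0.002,0.04,0],"turn": 0.07},
    {"xyz": [-0.002,0.04,0],"turn": 0.07},
    {"xyz": [-0.002,0.04,0],"turn": 0.07},
    {"xyz": [-0.002,0.04,0],"turn": 0.07},
    {"xyz": [-0.002,0.04,0],"turn": 0.07},
    {"xyz": [-0.002,0.04,0],"turn": 0.07},
    {"xyz": [-0.002,0.04,0],"turn": 0.07},
    {"xyz": [-0.002,0.04,0],"turn": 0.07},
    {"xyz": [-0.002,0.04,0],"turn": 0.07},
    {"xyz": [-0.002,0.04,0],"turn": 0.07},
    {"xyz": [-0.002,0.04,0],"turn": 0.07},
    {"xyz": [-0.002,0.04,0],"turn": 0.07},
  ],
)

```text
clock: 2.1
tcp_pos: [0.499, 0.2126, 0.4046]
orientation: [1.679, 2.655, -0.001]
contact_force: [0.4, 0.0, -0.0]
grip_width: 0.0853
```

Request:
apply_moves(
  deltas=[
    {"xyz": [0.003,0.0215,0],"turn": 0.0},
    {"xyz": [0,0,-0.03],"turn": 0},
    {"xyz": [0,0,-0.03],"turn": 0},
    {"xyz": [0,0,-0.03],"turn": 0},
    {"xyz": [0,0,-0.03],"turn": 0},
    {"xyz": [0,0,0],"turn": 0},
  ],
)

```text
clock: 2.6
tcp_pos: [0.5006, 0.2308, 0.2792]
orientation: [-1.68, -2.648, 0.013]
contact_force: [0.1, -1.0, 0.8]
grip_width: 0.0857
```

```bash
cat > snap.py <<'E'
import sys,cv2
from bench import grab_frame
n,name,x,y,w,h,k=sys.argv[1:3]+list(map(int,sys.argv[3:8]))
im=grab_frame(n)[:,:,::-1].copy()
cv2.imwrite(f"pics/{name}.png",cv2.resize(im[y:y+h,x:x+w],None,fx=k,fy=k,interpolation=cv2.INTER_CUBIC))
E
python3 snap.py side a1 180 100 200 150 4; python3 snap.py top a2 170 150 200 150 4
```

```text
(no output)
```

View pics/a1.png

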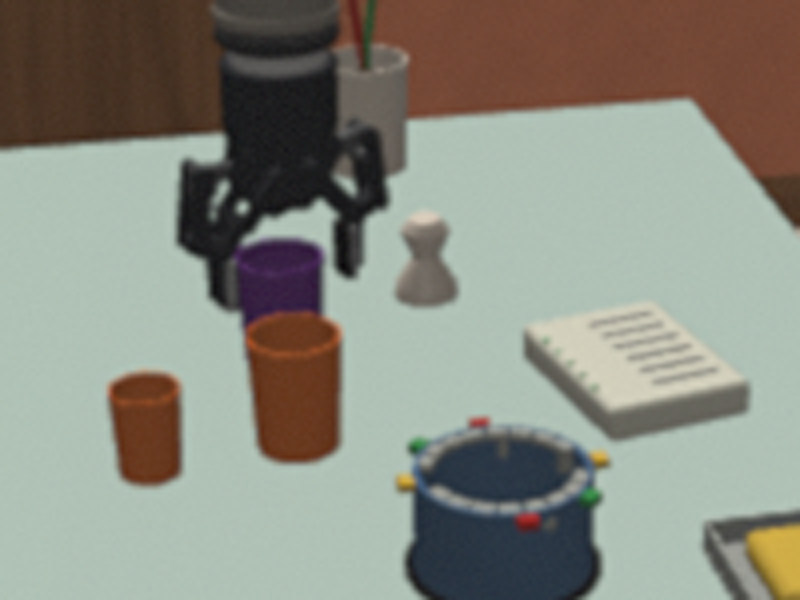

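View pics/a2.png

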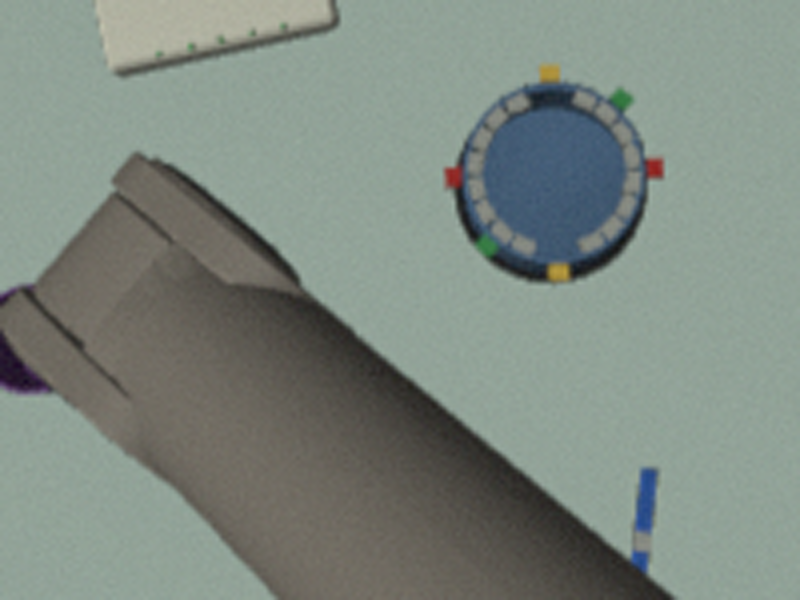

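```bash
python3 - <<'E'
from h import *
from bench import readout
o=readout.get_obs(); print(o["tcp_pos"],o["orientation"],o["joints"])
for L in(.15,.16,.17):print((proj("side",o["tcp_pos"]-[0,0,L])-[180,100])*4)
print((proj("side",[.502,.234,.085])-[180,100])*4,(proj("side",[.502,.234,.0])-[180,100])*4)
E
```

```text
[0.50232339 0.23240666 0.28432443] [-1.68195567 -2.65155637  0.00298952] [-0.0541429   0.50354567 -0.6285703   1.91961056  0.3884666   0.84381997
 -0.44714452]
[293.25338578 265.94225675]
[293.93631657 279.73923508]
[294.61480123 293.44639016]
[295.83988768 332.14690042] [301.34435504 442.97964419]
```

Request:
apply_moves(
  deltas=[
    {"xyz": [0,0.0015,-0.02],"turn": 0},
    {"xyz": [0,0,-0.02],"turn": 0},
    {"xyz": [0,0,-0.02],"turn": 0},
    {"xyz": [0,0,-0.02],"turn": 0},
    {"xyz": [0,0,0],"turn": 0},
    {"xyz": [0,0,0],"turn": 0},
  ],
)

```text
clock: 3.2
tcp_pos: [0.5032, 0.2343, 0.2061]
orientation: [1.683, 2.652, 0.002]
contact_force: [0.2, 0.2, 0.8]
grip_width: 0.0851
```

Request:
apply_moves(
  deltas=[
    {"xyz": [0,0,0],"turn": 0},
    {"xyz": [0,0,0],"turn": 0},
    {"xyz": [0,0,0],"turn": 0},
    {"xyz": [0,0,0],"turn": 0},
    {"xyz": [0,0,0],"turn": 0},
    {"xyz": [0,0,0],"turn": 0},
  ],
  claw=1,
  squeeze=20,
)

```text
clock: 3.7
tcp_pos: [0.5033, 0.2345, 0.2069]
orientation: [1.682, 2.651, 0.004]
contact_force: [-1.4, -0.5, 7.8]
grip_width: 0.0633
```

```bash
python3 snap.py side a3 180 100 200 150 4
```

```text
(no output)
```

View pics/a3.png

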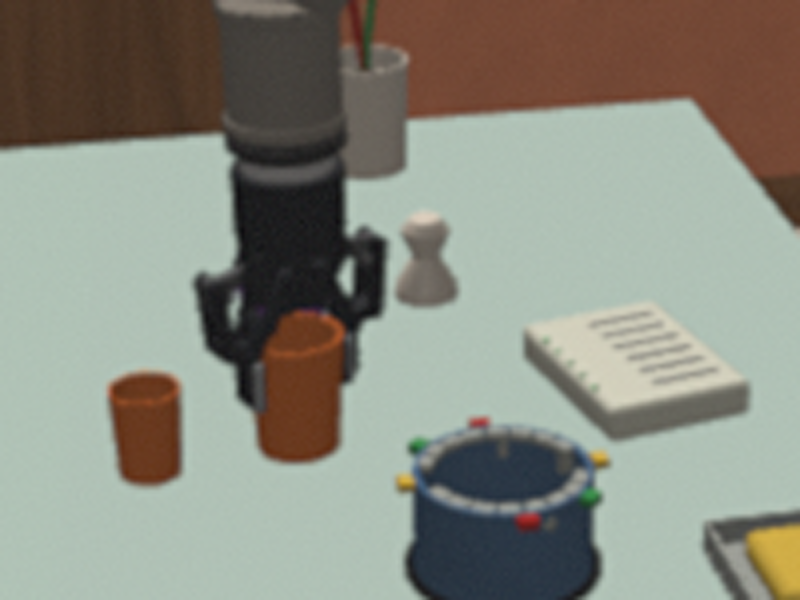

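Request:
apply_moves(
  deltas=[
    {"xyz": [0,0,0.014],"turn": 0},
    {"xyz": [0,0,0.02],"turn": 0},
    {"xyz": [0.004,-0.006,0.0125],"turn": 0},
    {"xyz": [0.012,-0.017,0],"turn": 0},
    {"xyz": [0.014,-0.019,0],"turn": 0},
    {"xyz": [0.014,-0.019,0],"turn": 0},
    {"xyz": [0.012,-0.0167,0],"turn": 0},
    {"xyz": [0.006,-0.009,0],"turn": 0},
    {"xyz": [0,0,0],"turn": 0},
    {"xyz": [0,0,0],"turn": 0},
  ],
)

```text
clock: 4.58
tcp_pos: [0.5644, 0.1475, 0.2519]
orientation: [-1.684, -2.652, -0.001]
contact_force: [0.0, 0.5, -1.4]
grip_width: 0.0635
```

```bash
python3 snap.py side a4 200 100 160 150 4;python3 snap.py top a5 250 150 100 100 5; python3 -c "
from bench import readout;print(readout.get_obs())"
```

```text
{'clock': 4.6833, 'joints': array([ 0.07928788,  0.58460405, -0.58657259,  1.87103965,  0.43173832,
        0.81462783, -0.29074251]), 'qvel': array([-0.00989117,  0.00271877, -0.00061443,  0.00391797,  0.00406511,
       -0.00044967,  0.00214342]), 'tau': array([ 1.04817476e+00, -5.55282927e+01, -7.43163228e+00, -2.13325238e+01,
        5.91133442e-02,  2.70091288e-02,  1.25967159e-03]), 'tcp_pos': array([0.56363509, 0.14895648, 0.25168655]), 'orientation': array([-1.67985553e+00, -2.65383822e+00, -1.33122165e-03]), 'contact_force': array([ 0.23361068, -0.04207241, -0.70583658]), 'moment': array([-0.00400111,  0.07391644, -0.02441936]), 'grip_width': 0.06376305592099732}
```

View pics/a4.png

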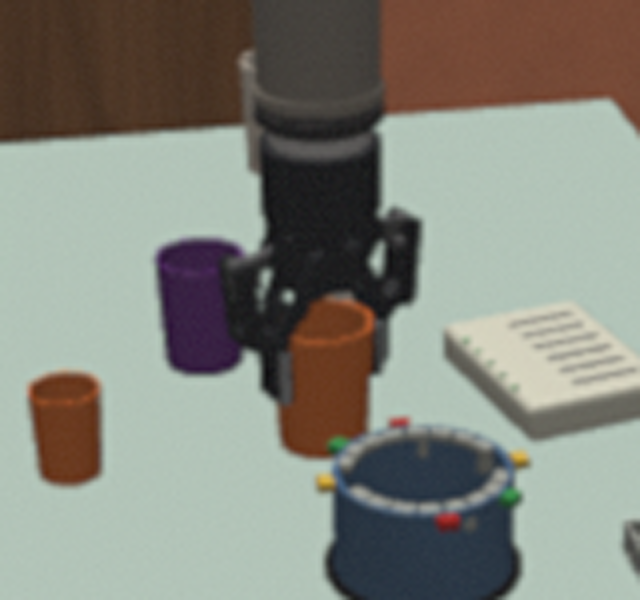

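View pics/a5.png

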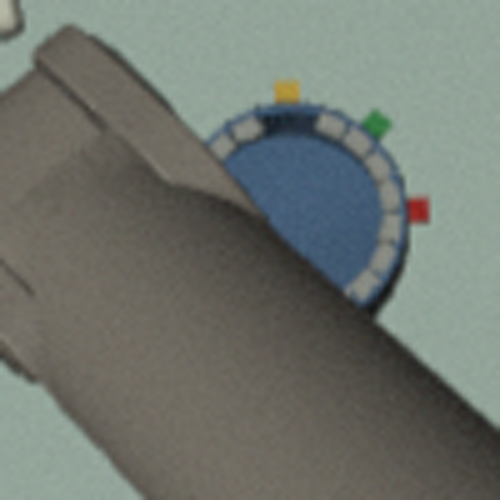

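Request:
apply_moves(
  deltas=[
    {"xyz": [0.0023,-0.0048,0.0004],"turn": 0},
    {"xyz": [0.0023,-0.0048,0.0004],"turn": 0},
    {"xyz": [0.0023,-0.0048,0.0004],"turn": 0},
    {"xyz": [0.0013,-0.0028,0.0025],"turn": 0},
    {"xyz": [0.0013,-0.0028,0.0025],"turn": 0},
    {"xyz": [0.0015,-0.0032,0.0018],"turn": 0},
    {"xyz": [0.0015,-0.0032,0.0018],"turn": 0},
    {"xyz": [0.0016,-0.0034,0.0013],"turn": 0},
    {"xyz": [0.0016,-0.0034,0.0013],"turn": 0},
  ],
)

```text
clock: 5.43
tcp_pos: [0.58, 0.1144, 0.2637]
orientation: [-1.682, -2.652, -0.0]
contact_force: [-2.7, 3.8, -1.7]
grip_width: 0.0628
```

```bash
python3 snap.py side a6 200 100 160 150 4
```

```text
(no output)
```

View pics/a6.png

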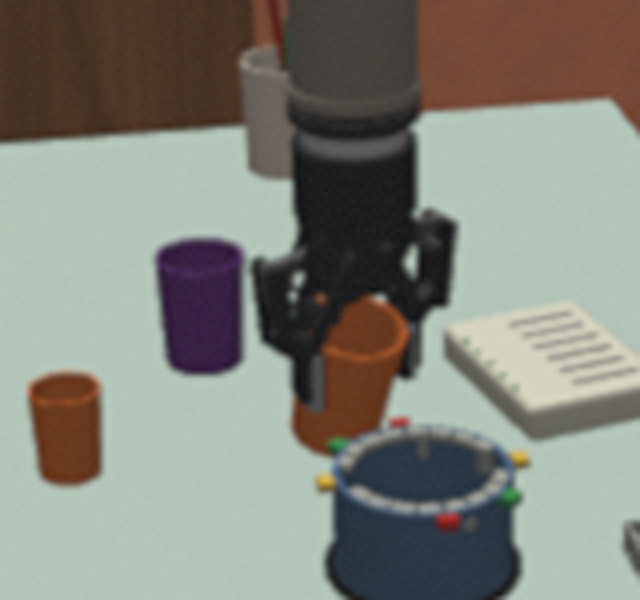

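Request:
apply_moves(
  deltas=[
    {"xyz": [0.0017,-0.0035,0.0006],"turn": 0},
    {"xyz": [0.0017,-0.0035,0.0006],"turn": 0},
    {"xyz": [0.0017,-0.0036,-0.0002],"turn": 0},
    {"xyz": [0.0017,-0.0036,-0.0002],"turn": 0},
    {"xyz": [0.0017,-0.0035,-0.0008],"turn": 0},
    {"xyz": [0.0017,-0.0035,-0.0008],"turn": 0},
  ],
)

```text
clock: 5.98
tcp_pos: [0.5907, 0.0936, 0.2637]
orientation: [1.682, 2.653, 0.002]
contact_force: [-2.9, 3.8, 5.3]
grip_width: 0.063
```

```bash
python3 snap.py side a7 200 100 160 150 4
```

```text
(no output)
```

View pics/a7.png

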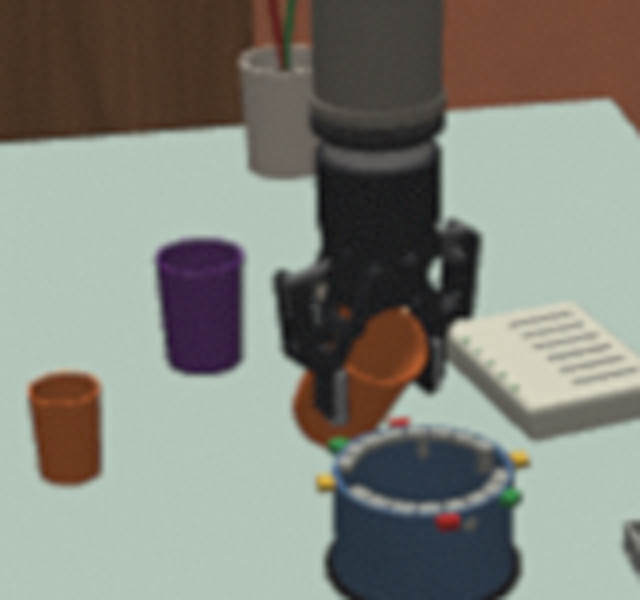

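Request:
apply_moves(
  deltas=[
    {"xyz": [0.0016,-0.0033,-0.0014],"turn": 0},
    {"xyz": [0.0016,-0.0033,-0.0014],"turn": 0},
    {"xyz": [0.0014,-0.003,-0.0021],"turn": 0},
    {"xyz": [0.0014,-0.003,-0.0021],"turn": 0},
    {"xyz": [0.0013,-0.0027,-0.0026],"turn": 0},
    {"xyz": [0.0013,-0.0027,-0.0026],"turn": 0},
    {"xyz": [0,0,0],"turn": 0},
  ],
)

```text
clock: 6.62
tcp_pos: [0.6002, 0.0744, 0.2513]
orientation: [1.683, 2.65, 0.003]
contact_force: [-0.4, 3.2, 5.8]
grip_width: 0.0627
```

```bash
python3 snap.py side a8 200 100 160 150 4
```

```text
(no output)
```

View pics/a8.png

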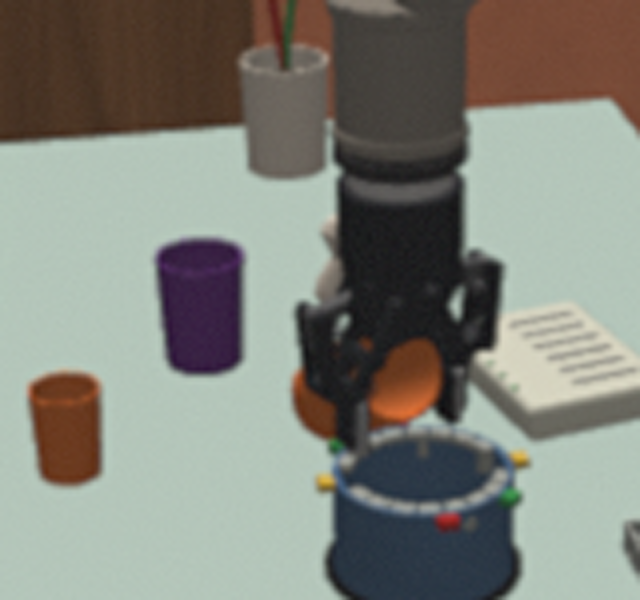

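Request:
apply_moves(
  deltas=[
    {"xyz": [0.001,-0.002,-0.002],"turn": 0},
    {"xyz": [0.001,-0.002,-0.002],"turn": 0},
    {"xyz": [0.001,-0.002,-0.002],"turn": 0},
    {"xyz": [0.001,-0.002,-0.002],"turn": 0},
    {"xyz": [0,0,0],"turn": 0},
    {"xyz": [0,0,0],"turn": 0},
  ],
)

```text
clock: 7.17
tcp_pos: [0.6041, 0.0664, 0.2437]
orientation: [1.683, 2.65, 0.002]
contact_force: [-0.4, 1.0, 7.3]
grip_width: 0.0631
```

```bash
python3 snap.py side a9 200 100 160 150 4
```

```text
(no output)
```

View pics/a9.png

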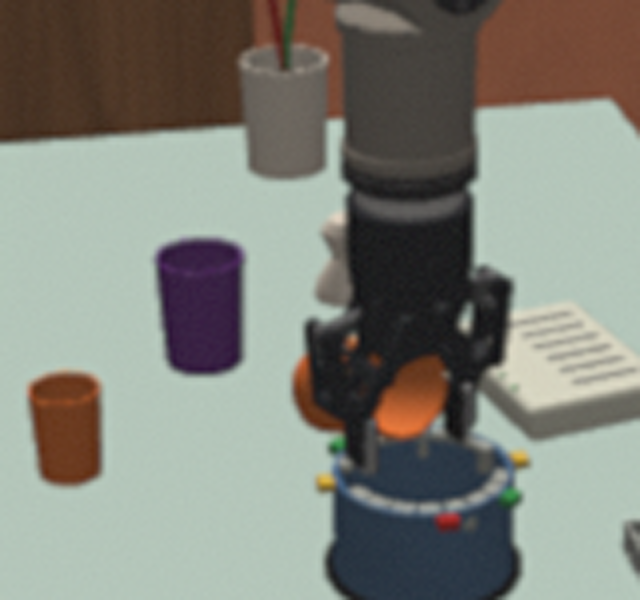

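Request:
apply_moves(
  deltas=[
    {"xyz": [0.001,-0.002,-0.001],"turn": 0},
    {"xyz": [0.001,-0.002,-0.001],"turn": 0},
    {"xyz": [0,0,0],"turn": 0},
    {"xyz": [0,0,0],"turn": 0},
    {"xyz": [0,0,0],"turn": 0},
    {"xyz": [0,0,0],"turn": 0},
    {"xyz": [0,0,0],"turn": 0},
    {"xyz": [0,0,0],"turn": 0},
  ],
)

```text
clock: 7.88
tcp_pos: [0.6058, 0.0628, 0.2416]
orientation: [1.682, 2.651, 0.002]
contact_force: [-1.7, 2.7, 6.5]
grip_width: 0.063
```

```bash
python3 snap.py side a10 250 150 90 90 6; python3 snap.py top a11 250 150 100 100 5
```

```text
(no output)
```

View pics/a10.png

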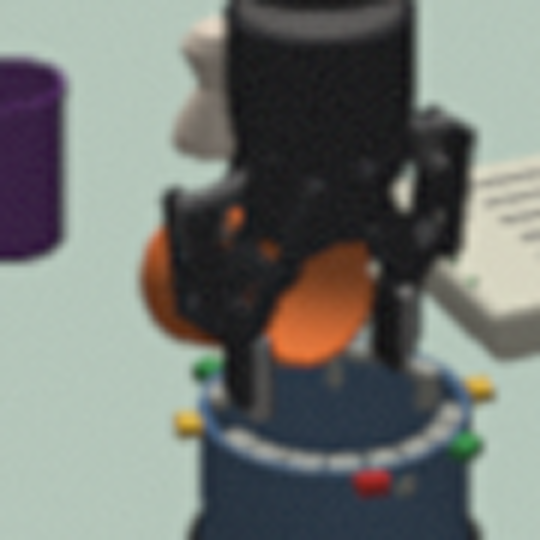

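View pics/a11.png

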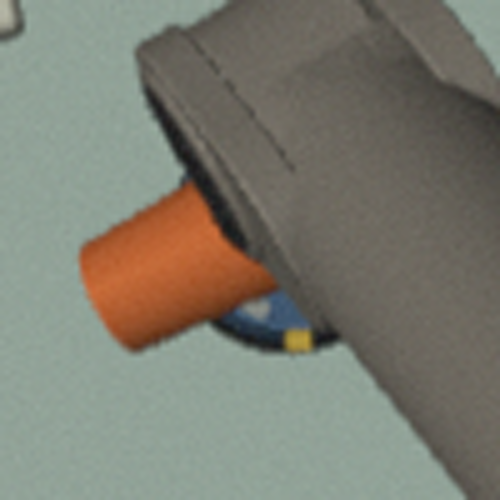

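Request:
apply_moves(
  deltas=[
    {"xyz": [0,0,0.01],"turn": 0},
    {"xyz": [0,0,0.015],"turn": 0},
    {"xyz": [0,0,0.015],"turn": 0},
    {"xyz": [-0.0053,0.011,0],"turn": 0},
    {"xyz": [-0.0053,0.011,0],"turn": 0},
    {"xyz": [-0.0053,0.011,0],"turn": 0},
    {"xyz": [-0.0053,0.011,0],"turn": 0},
    {"xyz": [-0.0053,0.011,0],"turn": 0},
    {"xyz": [0,0,0],"turn": 0},
    {"xyz": [0,0,0],"turn": 0},
  ],
)

```text
clock: 8.82
tcp_pos: [0.578, 0.1192, 0.2803]
orientation: [-1.679, -2.654, 0.001]
contact_force: [-1.3, -0.6, -1.5]
grip_width: 0.0626
```

```bash
python3 snap.py side a12 240 110 100 120 5; python3 snap.py top a13 250 150 100 100 5;python3 -c "
from bench import readout;print(readout.get_obs()['tcp_pos'])"
```

```text
[0.57874088 0.11744596 0.28031595]
```

View pics/a12.png

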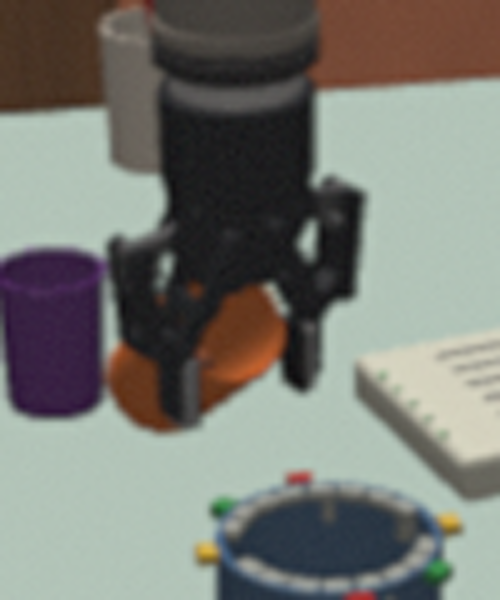

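View pics/a13.png

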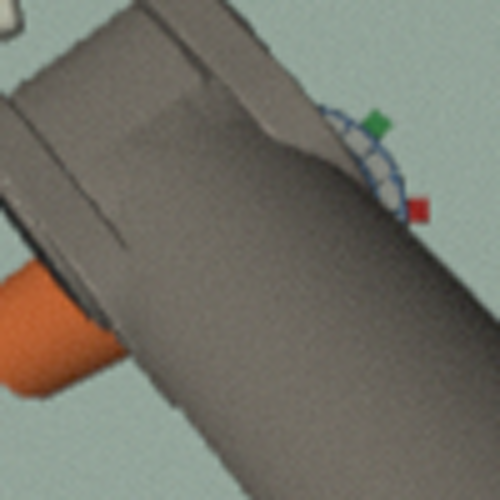

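Request:
apply_moves(
  deltas=[
    {"xyz": [-0.003,0.0063,-0.004],"turn": 0},
    {"xyz": [-0.003,0.0063,-0.008],"turn": 0},
    {"xyz": [-0.003,0.0063,-0.008],"turn": 0},
    {"xyz": [0,0,-0.006],"turn": 0},
    {"xyz": [0,0,-0.006],"turn": 0},
    {"xyz": [0,0,-0.006],"turn": 0},
    {"xyz": [-0.0005,0.001,-0.005],"turn": 0},
    {"xyz": [-0.0005,0.001,-0.005],"turn": 0},
    {"xyz": [0,0,0],"turn": 0},
  ],
)

```text
clock: 9.67
tcp_pos: [0.5682, 0.1387, 0.2314]
orientation: [-1.682, -2.652, 0.002]
contact_force: [0.2, -0.6, -1.9]
grip_width: 0.0627
```

```bash
python3 snap.py side a14 240 110 100 120 5
```

```text
(no output)
```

View pics/a14.png

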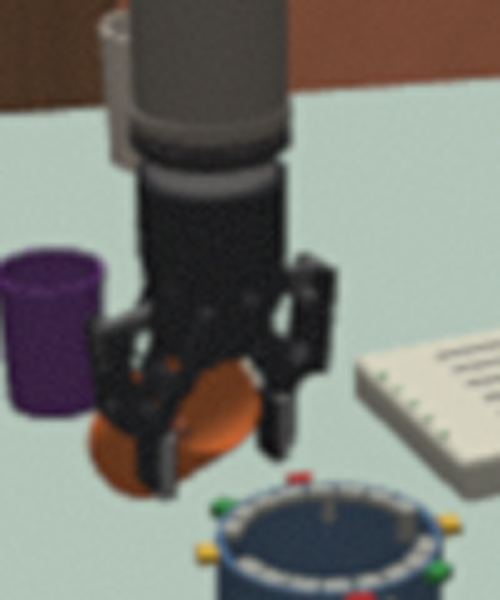

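Request:
apply_moves(
  deltas=[
    {"xyz": [0,0,-0.004],"turn": 0},
    {"xyz": [0,0,-0.004],"turn": 0},
    {"xyz": [0,0,-0.004],"turn": 0},
    {"xyz": [0,0,-0.003],"turn": 0},
    {"xyz": [0,0,0],"turn": 0},
  ],
)

```text
clock: 10.13
tcp_pos: [0.5683, 0.1386, 0.2168]
orientation: [-1.683, -2.652, 0.001]
contact_force: [-0.0, 0.2, -1.7]
grip_width: 0.0631
```

```bash
python3 snap.py side a15 240 110 100 120 5
```

```text
(no output)
```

View pics/a15.png

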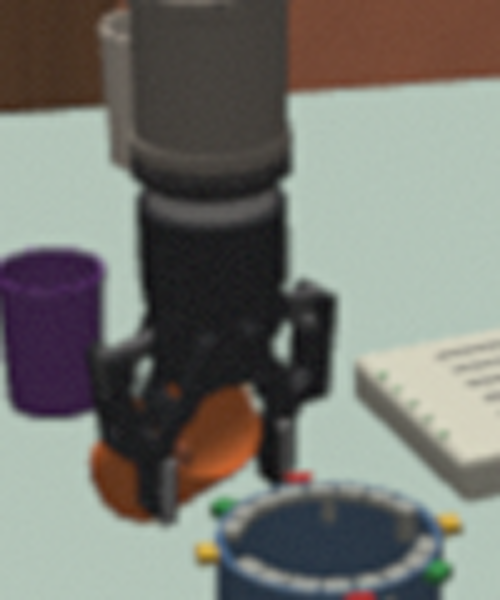

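Request:
apply_moves(
  deltas=[
    {"xyz": [0,0,0.01],"turn": 0},
    {"xyz": [0,0,0.012],"turn": 0},
    {"xyz": [0.0025,-0.005,0.003],"turn": 0},
    {"xyz": [0.0025,-0.005,0],"turn": 0},
    {"xyz": [0,0,0],"turn": 0},
    {"xyz": [0,0,-0.004],"turn": 0},
    {"xyz": [0,0,-0.004],"turn": 0},
    {"xyz": [0,0,-0.004],"turn": 0},
    {"xyz": [0,0,0],"turn": 0},
  ],
)

```text
clock: 10.93
tcp_pos: [0.5729, 0.1287, 0.2291]
orientation: [-1.682, -2.651, 0.002]
contact_force: [-0.5, -0.5, -0.6]
grip_width: 0.0627
```

```bash
python3 snap.py side a16 245 150 80 80 7
```

```text
(no output)
```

View pics/a16.png

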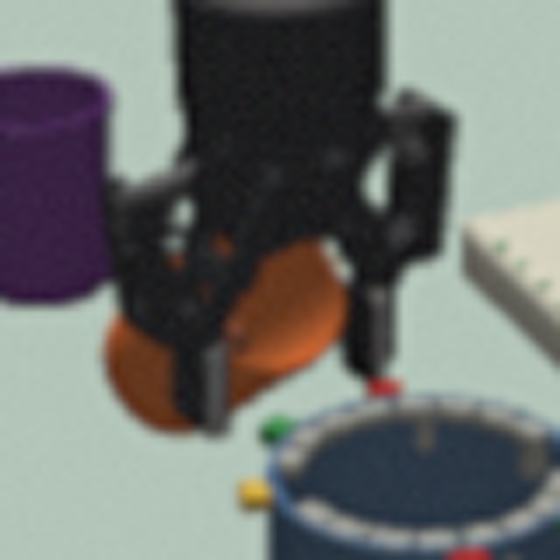

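```bash
cat > ov.py <<'E'
import sys,cv2
from h import *
from bench import grab_frame,readout
name=sys.argv[1]; x,y,w,h,k=245,150,90,90,6
off=np.array(eval(sys.argv[3])) if len(sys.argv)>3 else np.zeros(3)
im=grab_frame("side")[:,:,::-1]; P=readout.get_obs()["tcp_pos"]-[0,0,.150]+off
im=cv2.resize(im[y:y+h,x:x+w],None,fx=k,fy=k,interpolation=cv2.INTER_CUBIC)
d=np.array([.4305,-.9026,0]);l=np.array([.9026,.4305,0]);Z=np.array([0,0,1.])
for th,c in zip(eval(sys.argv[2]),((255,255,255),(255,255,0),(0,255,255))):
    t=np.radians(th);a=np.sin(t)*d+np.cos(t)*Z;n=np.cos(t)*d-np.sin(t)*Z
    for s,R in((-.056,.029),(.029,.033)):
        p=np.array([(proj("side",P+a*s+R*(np.cos(f)*n+np.sin(f)*l))-[x,y]+.5)*k-.5 for f in np.linspace(0,6.3,60)])
        cv2.polylines(im,[np.round(p).astype(int)],True,c,1)
C=np.array([.609,.0567,.07])
p=np.array([(proj("side",C+.056*np.array([np.cos(f),np.sin(f),0]))-[x,y]+.5)*k-.5 for f in np.linspace(0,6.3,90)])
cv2.polylines(im,[np.round(p).astype(int)],True,(0,255,0),1)
cv2.imwrite(f"pics/{name}.png",im)
E
python3 ov.py b1 "(45,60)"
```

```text
(no output)
```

View pics/b1.png

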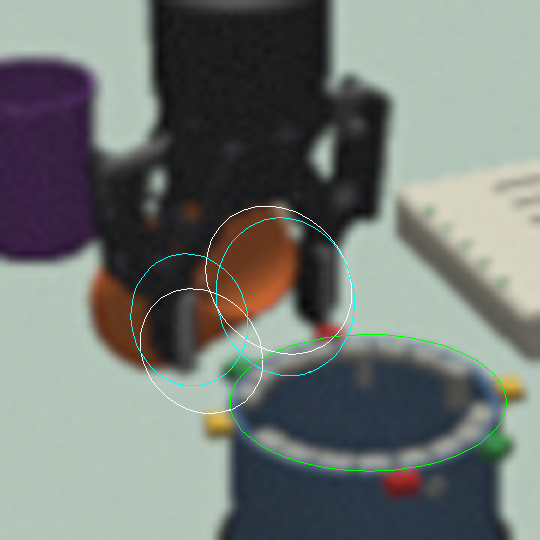

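```bash
python3 - <<'E'
from h import *
from bench import readout
T=readout.get_obs()["tcp_pos"]; l=np.array([.9026,.4305,0])
for L in (.10,.12,.15,.166):
  print(L,[np.round((proj("side",T-[0,0,L]+s*l)-[245,150]+.5)*6-.5) for s in(-.045,-.0317,0,.0317,.045)])
E
python3 snap.py side b2 235 100 110 110 7
```

```text
0.1 [array([159., 227.]), array([186., 218.]), array([250., 198.]), array([312., 178.]), array([337., 170.])]
0.12 [array([161., 270.]), array([187., 262.]), array([250., 241.]), array([312., 221.]), array([337., 212.])]
0.15 [array([163., 334.]), array([189., 325.]), array([252., 304.]), array([313., 284.]), array([338., 275.])]
0.166 [array([164., 368.]), array([190., 359.]), array([252., 338.]), array([313., 317.]), array([338., 308.])]
```

View pics/b2.png

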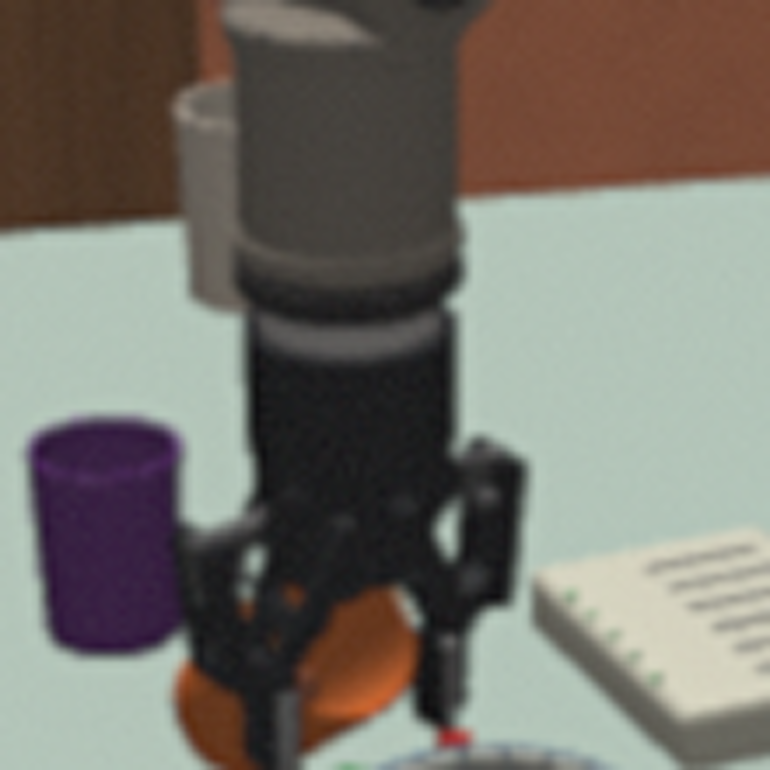

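```bash
cat > fit.py <<'E'
from h import *
from scipy.optimize import least_squares
d=np.array([.4305,-.9026,0]);l=np.array([.9026,.4305,0]);Z=np.array([0,0,1.])
def pts(P,th,s0,q,x,y,k):
    t=np.radians(th);a=np.sin(t)*d+np.cos(t)*Z;n=np.cos(t)*d-np.sin(t)*Z
    o=[]
    for s,R in((-.056,.029),(.029,.033)):
        for f in np.linspace(0,6.28,90): o.append((proj("side",P+a*(s+s0)+n*q+R*(np.cos(f)*n+np.sin(f)*l))-[x,y]+.5)*k-.5)
    return np.array(o)
E
python3 - <<'E'
from fit import *
from bench import readout
P=readout.get_obs()["tcp_pos"]-[0,0,.150]
w=np.array([.45,.89])  # direction normal to lower edge (down-right)
def res(v):
    p=pts(P,v[0],v[1]/1e3,v[2]/1e3,245,150,6)
    return [p[:,0].min()-92,p[:,0].max()-298,p[:,1].max()-367,(p@w).max()-np.dot(w,[230,337])]
for t in(40,60,80,95):
    r=least_squares(res,[t,0,0],diff_step=1e-3); print(r.x,r.fun)
E
```

```text
Traceback (most recent call last):
  File "fit.py", line 8, in pts
    for f in np.linspace(0,6.28,90): o.append((proj("side",P+a*(s+s0)+n*q+R*(np.cos(f)*n+np.sin(f)*l))-[x,y]+.5)*k-.5)
                                               ~~~~^^^^^^^^^^^^^^^^^^^^^^^^^^^^^^^^^^^^^^^^^^^^^^^^^^^
  File "h.py", line 9, in proj
    m=camera_model(n); p=m["intrinsics"]@(m["R"]@np.array(X)+m["t"]); return p[:2]/p[2]
ValueError: time passes only in moves, steps and waits
```

```bash
sed -i 's/^from bench import camera_model/from functools import lru_cache\nfrom bench import camera_model as _c\n@lru_cache(None)\ndef camera_model(n): return _c(n)/' h.py
cat > fitrun.py <<'E'
import sys
from fit import *
from bench import readout
P=readout.get_obs()["tcp_pos"]-[0,0,.150]
L,Rr,B,ex,ey=map(float,sys.argv[1:6])
w=np.array([.45,.89])
def res(v):
    p=pts(P,v[0],v[1]/1e3,v[2]/1e3,245,150,6)
    return [p[:,0].min()-L,p[:,0].max()-Rr,p[:,1].max()-B,(p@w).max()-np.dot(w,[ex,ey])]
for t in(40,60,90):
    r=least_squares(res,[t,0,0],diff_step=1e-2); print(r.x,r.fun)
E
python3 fitrun.py 92 298 367 230 337
```

```text
[ 45.87482173 -24.31844427 -30.32366141] [-0.61861095  0.20552051 -0.70764532  0.81419582]
[ 45.87369672 -24.31742812 -30.32501162] [-0.61824837  0.20480053 -0.70790354  0.8144251 ]
[140.62756925 -23.84819779  30.21821783] [-1.44418628 -0.73411362 -4.0801368   4.69122021]
```

```bash
cat > ov2.py <<'E'
import sys,cv2
from h import *
def draw(src,out,cam,T,x,y,k,ths,s0=0,q=0):
    im=cv2.imread(src); P=np.array(T)-[0,0,.150]
    d=np.array([.4305,-.9026,0]);l=np.array([.9026,.4305,0]);Z=np.array([0,0,1.])
    for th,c in zip(ths,((255,255,255),(255,255,0),(0,255,255))):
        t=np.radians(th);a=np.sin(t)*d+np.cos(t)*Z;n=np.cos(t)*d-np.sin(t)*Z
        for s,R in((-.056,.029),(.029,.033)):
            p=np.array([(proj(cam,P+a*(s+s0)+n*q+R*(np.cos(f)*n+np.sin(f)*l))-[x,y]+.5)*k-.5 for f in np.linspace(0,6.3,60)])
            cv2.polylines(im,[np.round(p).astype(int)],True,c,1)
    cv2.imwrite(out,im)
E
python3 - <<'E'
from ov2 import *
draw("pics/a11.png","pics/d1.png","top",[.6058,.0628,.2416],250,150,5,(95,105))
draw("pics/a4.png","pics/d2.png","side",[.5636,.149,.2517],200,100,4,(0,))
draw("pics/a8.png","pics/d3.png","side",[.6002,.0744,.2513],200,100,4,(80,90))
a=[cv2.imread(f"pics/d{i}.png") for i in(2,3)]
cv2.imwrite("pics/d4.png",np.hstack([i[200:550,200:500] for i in a]))
E
```

```text
(no output)
```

View pics/d1.png

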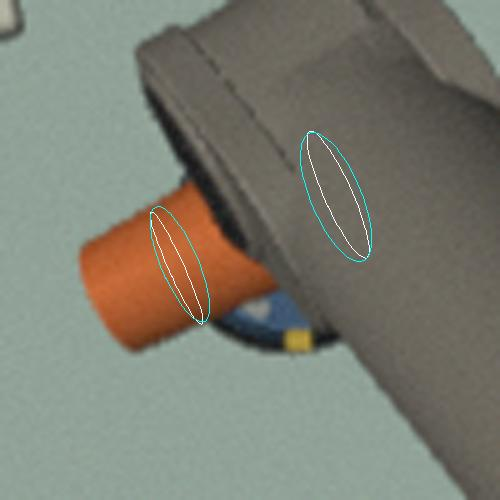

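View pics/d4.png

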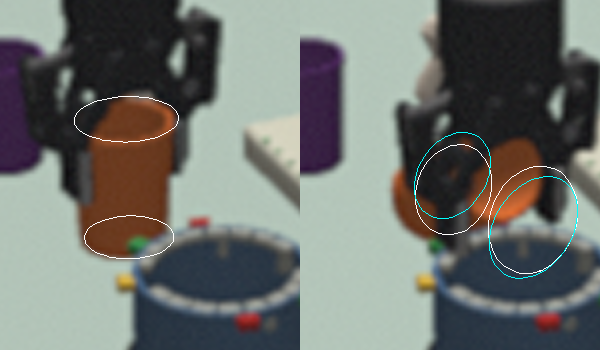

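```bash
python3 - <<'E'
from ov2 import *
import cv2
from bench import grab_frame,readout
x,y,k=235,130,6
im=grab_frame("side")[:,:,::-1][y:y+100,x:x+100]
cv2.imwrite("pics/e0.png",cv2.resize(im,None,fx=k,fy=k,interpolation=cv2.INTER_CUBIC))
T=readout.get_obs()["tcp_pos"]
draw("pics/e0.png","pics/e1.png","side",T,x,y,k,(60,70,80),-.025)
E
```

```text
(no output)
```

View pics/e1.png

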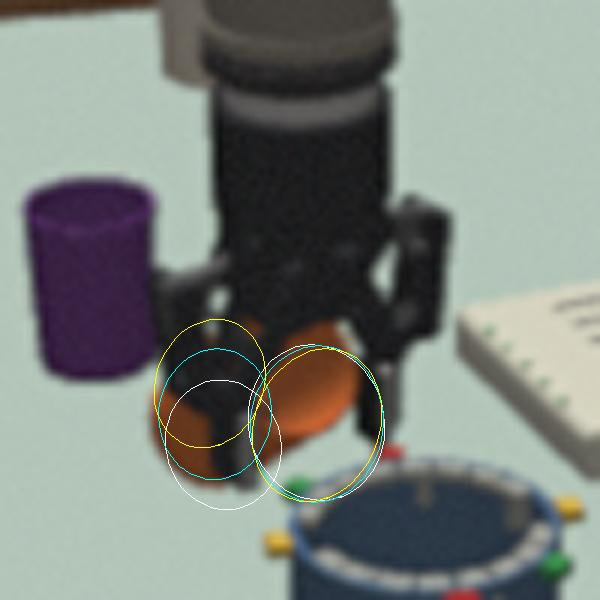

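View pics/e0.png

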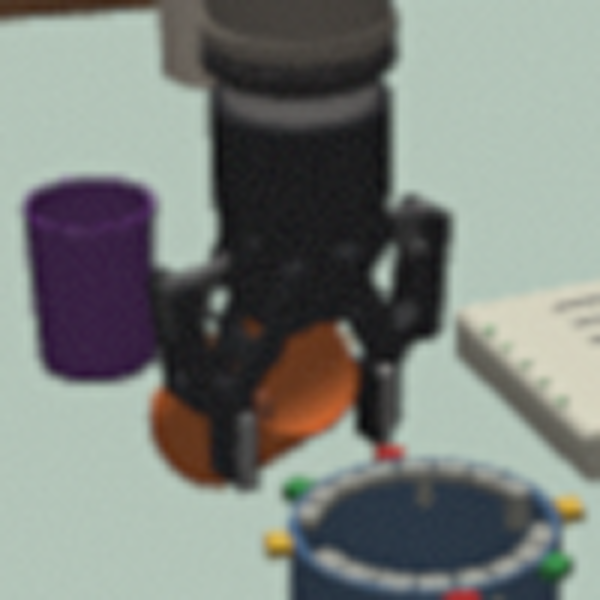

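```bash
python3 - <<'E'
from ov2 import *
from bench import readout
T=readout.get_obs()["tcp_pos"]
draw("pics/e0.png","pics/e1.png","side",T,235,130,6,(55,70,85),-.037,-.010)
draw("pics/e0.png","pics/e2.png","side",T,235,130,6,(46,),-.024,-.030)
a=[cv2.imread(f"pics/e{i}.png")[230:520,100:500] for i in(1,2)]
cv2.imwrite("pics/e3.png",np.hstack(a))
draw("pics/a11.png","pics/d1.png","top",[.6058,.0628,.2416],250,150,5,(95,105),-.037,0)
E
```

```text
(no output)
```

View pics/e3.png

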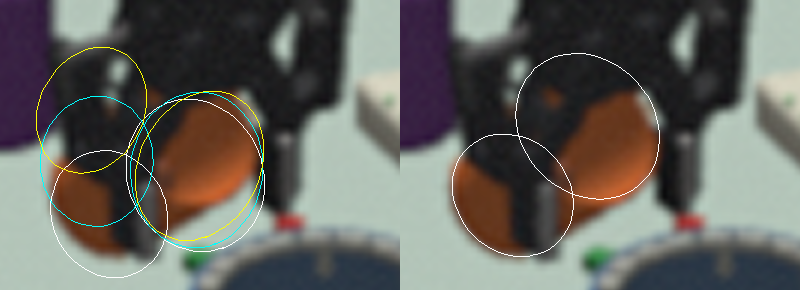

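View pics/d1.png

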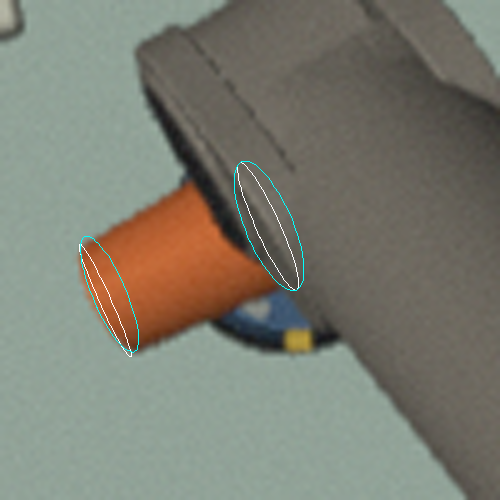

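```bash
python3 - <<'E'
from ov2 import *
from bench import readout,grab_frame
im=grab_frame("top")[:,:,::-1][150:260,210:340]
cv2.imwrite("pics/f0.png",cv2.resize(im,None,fx=5,fy=5,interpolation=cv2.INTER_CUBIC))
T=readout.get_obs()["tcp_pos"];print(T)
draw("pics/f0.png","pics/f1.png","top",T,210,150,5,(46,),-.024,-.03)
draw("pics/f1.png","pics/f1.png","top",T,210,150,5,(46,65),-.037,-.0)
E
```

```text
[0.57357737 0.12901899 0.23064059]
```

View pics/f1.png

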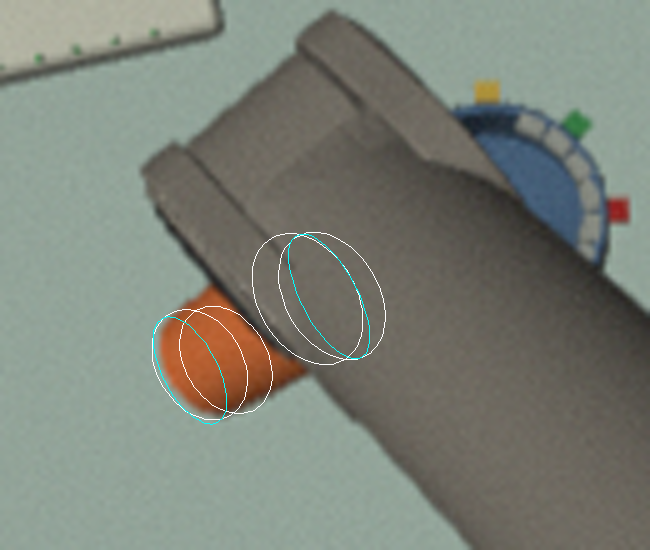

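```bash
cat > jf.py <<'E'
import sys
from h import *
from scipy.optimize import least_squares
d=np.array([.4305,-.9026,0]);l=np.array([.9026,.4305,0]);Z=np.array([0,0,1.])
F=np.linspace(0,6.28,90)[:,None]
def P3(P,th,s0,q,lat):
    t=np.radians(th);a=np.sin(t)*d+np.cos(t)*Z;n=np.cos(t)*d-np.sin(t)*Z
    return np.vstack([P+a*(s+s0)+n*q+l*lat+R*(np.cos(F)*n+np.sin(F)*l) for s,R in((-.056,.029),(.029,.033))])
def pj(cam,X,x,y,k):
    m=camera_model(cam);p=(X@m["R"].T+m["t"])@m["intrinsics"].T;return (p[:,:2]/p[:,2:]-[x,y]+.5)*k-.5
E
python3 - <<'E'
from jf import *
P=np.array([.57358,.12902,.08064])
w=np.array([.45,.89])
def res(v):
    X=P3(P,v[0],v[1]/1e3,v[2]/1e3,v[3]/1e3)
    s=pj("side",X,235,130,6);t=pj("top",X,210,150,5)
    w2=np.array([-.47,-.88])
    return [s[:,0].min()-152,s[:,0].max()-359,s[:,1].max()-487,(s@w).max()-w@[290,457],t[:,0].min()-153,t[:,1].max()-418,(t@w2).max()-w2@[190,298]]
for t in(40,60,90):
    r=least_squares(res,[t,-20,0,0],diff_step=1e-2); print(np.round(r.x,1),np.round(r.fun,1))
E
```

```text
[ 50.6 -25.3 -23.9  -2.4] [-3.3  1.2  0.3  0.3  3.6  5.   7.8]
[ 50.6 -25.3 -23.9  -2.4] [-3.3  1.2  0.3  0.3  3.6  5.   7.8]
[137.4 -24.9  22.7  -5. ] [-7.4 -3.5 -2.9  4.6  4.3 -2.8  7.5]
```

Request:
apply_moves(
  deltas=[
    {"xyz": [0,0,-0.005],"turn": 0},
    {"xyz": [0,0,-0.005],"turn": 0},
    {"xyz": [0,0,-0.005],"turn": 0},
    {"xyz": [0,0,-0.003],"turn": 0},
    {"xyz": [0,0,-0.003],"turn": 0},
    {"xyz": [0,0,0],"turn": 0},
  ],
)

```text
clock: 11.68
tcp_pos: [0.5733, 0.1287, 0.2087]
orientation: [-1.682, -2.652, 0.001]
contact_force: [-0.2, -0.3, -2.0]
grip_width: 0.0626
```

```bash
python3 snap.py side g1 235 130 100 100 6
```

```text
(no output)
```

View pics/g1.png

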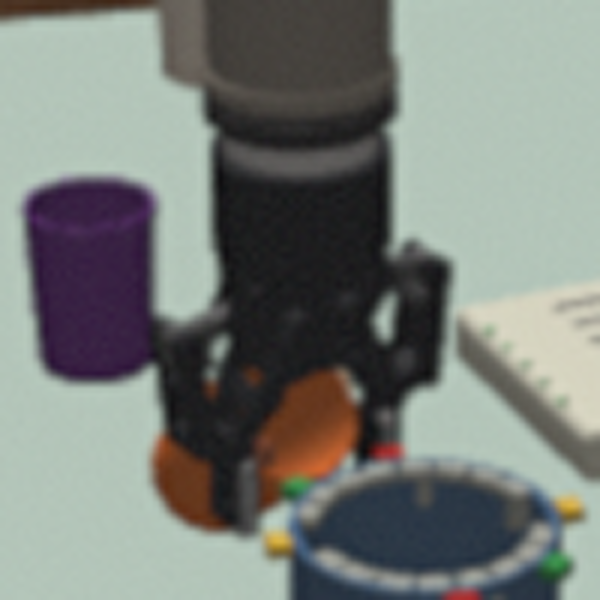

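Request:
apply_moves(
  deltas=[
    {"xyz": [0,0,-0.002],"turn": 0},
    {"xyz": [0,0,-0.002],"turn": 0},
    {"xyz": [0,0,-0.002],"turn": 0},
    {"xyz": [0,0,0],"turn": 0},
  ],
)

```text
clock: 12.07
tcp_pos: [0.5735, 0.1287, 0.2033]
orientation: [-1.683, -2.652, 0.0]
contact_force: [0.4, -0.2, -0.8]
grip_width: 0.0627
```

Request:
apply_moves(
  deltas=[
    {"xyz": [0,0,-0.003],"turn": 0},
    {"xyz": [0,0,-0.003],"turn": 0},
    {"xyz": [0,0,-0.003],"turn": 0},
    {"xyz": [0,0,0],"turn": 0},
  ],
)

```text
clock: 12.4
tcp_pos: [0.5735, 0.1287, 0.1941]
orientation: [-1.683, -2.652, 0.0]
contact_force: [0.6, 0.2, 0.2]
grip_width: 0.0627
```

```bash
python3 snap.py side g2 235 130 100 100 6; python3 snap.py top g3 210 150 130 110 5
```

```text
(no output)
```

View pics/g2.png

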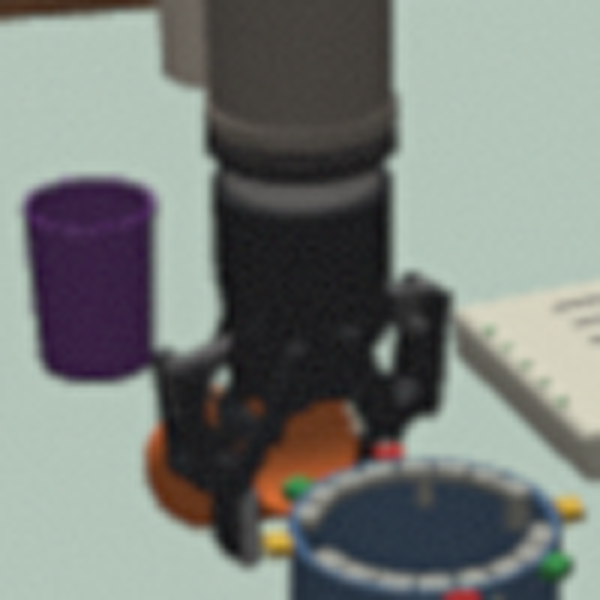

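View pics/g3.png

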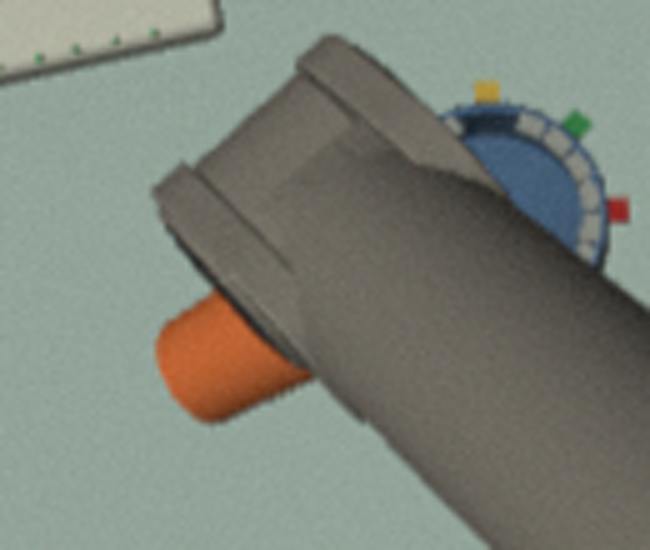

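Request:
apply_moves(
  deltas=[
    {"xyz": [-0.0019,0.0041,0.0055],"turn": 0},
    {"xyz": [-0.0019,0.0041,0.0055],"turn": 0},
    {"xyz": [-0.0022,0.0045,0.005],"turn": 0},
    {"xyz": [-0.0022,0.0045,0.005],"turn": 0},
    {"xyz": [-0.0026,0.0054,0.0035],"turn": 0},
    {"xyz": [-0.0026,0.0054,0.0035],"turn": 0},
    {"xyz": [0,0,0],"turn": 0},
  ],
)

```text
clock: 13.08
tcp_pos: [0.5596, 0.1588, 0.2237]
orientation: [1.68, 2.654, 0.003]
contact_force: [-0.6, 0.4, 0.4]
grip_width: 0.0627
```

```bash
python3 snap.py side g4 235 130 100 100 6; python3 snap.py top g5 210 150 130 110 5
```

```text
(no output)
```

View pics/g4.png

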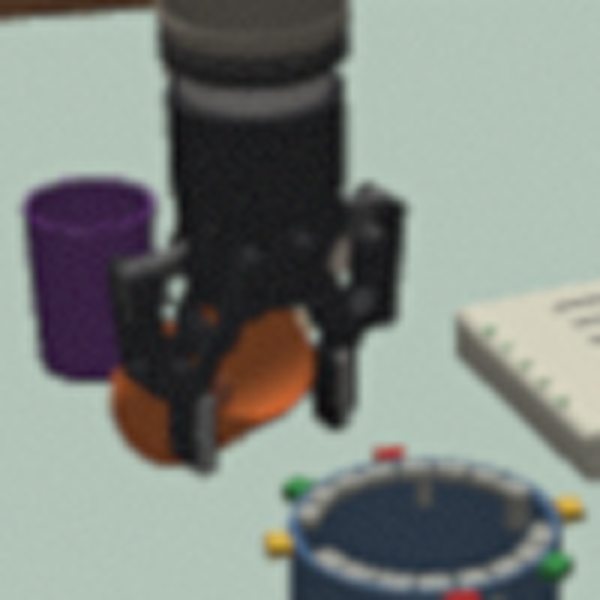

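View pics/g5.png

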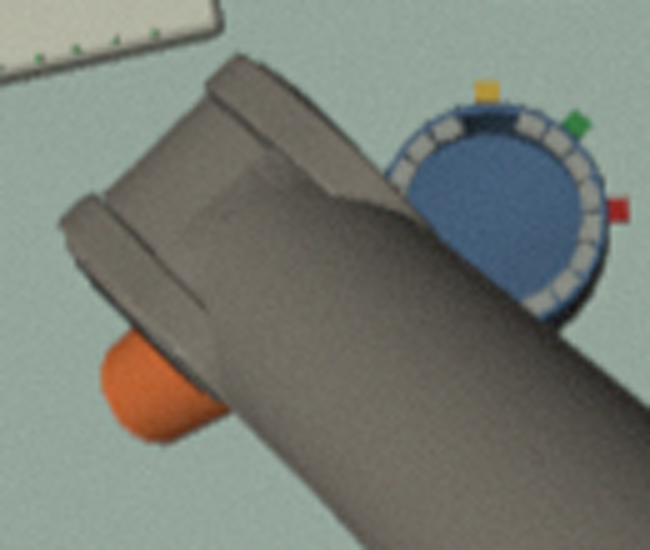

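Request:
apply_moves(
  deltas=[
    {"xyz": [0,0,0.007],"turn": 0},
    {"xyz": [0,0,0.007],"turn": 0},
    {"xyz": [0,0,0],"turn": 0},
  ],
  claw=-0.3,
)

```text
clock: 13.43
tcp_pos: [0.5609, 0.1568, 0.2381]
orientation: [1.683, 2.651, 0.003]
contact_force: [-0.6, 0.5, -1.6]
grip_width: 0.0628
```

Request:
apply_moves(
  deltas=[
    {"xyz": [0,0,0],"turn": 0},
    {"xyz": [0,0,0],"turn": 0},
  ],
  claw=-0.4,
)

```text
clock: 13.6
tcp_pos: [0.5603, 0.1565, 0.2367]
orientation: [1.684, 2.652, 0.0]
contact_force: [-0.1, -0.2, -0.0]
grip_width: 0.0627
```

```bash
python3 snap.py side h1 225 130 110 100 6
```

```text
(no output)
```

View pics/h1.png

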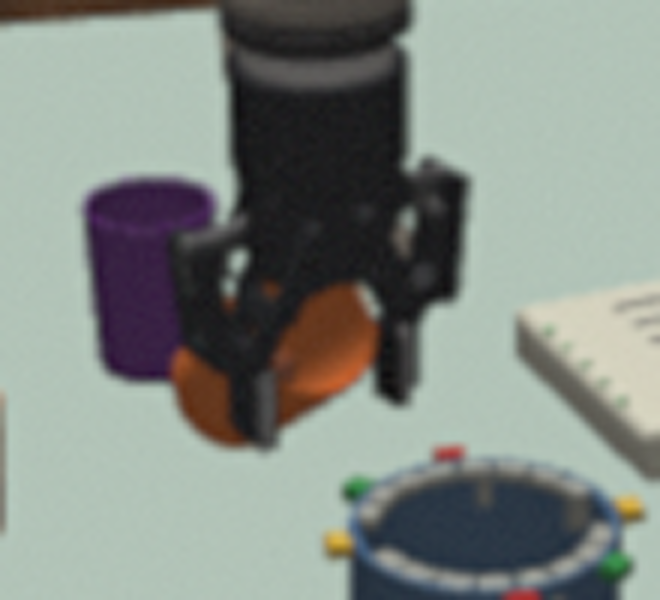

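Request:
apply_moves(
  deltas=[
    {"xyz": [0,0,0],"turn": 0},
    {"xyz": [0,0,0],"turn": 0},
  ],
  claw=-0.44,
)

```text
clock: 13.82
tcp_pos: [0.5601, 0.1567, 0.2364]
orientation: [-1.683, -2.652, 0.0]
contact_force: [-1.0, -0.2, -0.9]
grip_width: 0.0623
```

```bash
python3 snap.py side h2 225 130 110 100 6
```

```text
(no output)
```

View pics/h2.png

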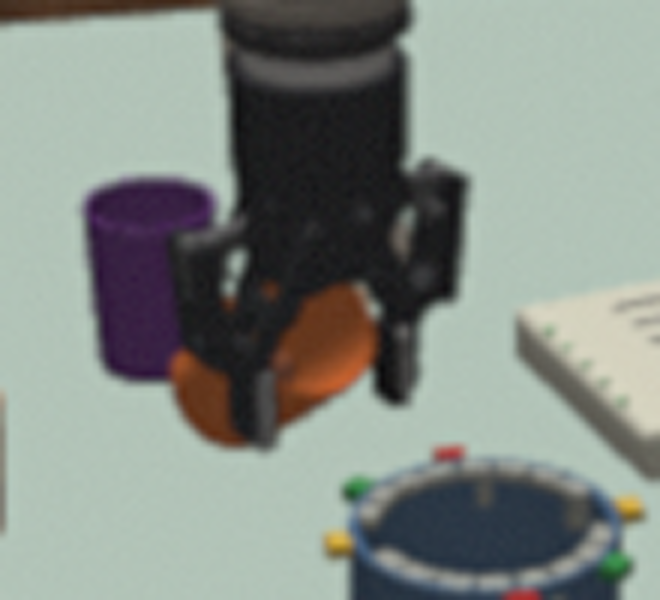

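Request:
apply_moves(
  deltas=[
    {"xyz": [0,0,0],"turn": 0},
    {"xyz": [0,0,0],"turn": 0},
  ],
  claw=-0.46,
)

```text
clock: 14.03
tcp_pos: [0.5601, 0.1568, 0.2365]
orientation: [-1.683, -2.653, 0.0]
contact_force: [0.3, -0.7, -1.4]
grip_width: 0.0627
```

```bash
python3 snap.py side h3 225 130 110 100 6
```

```text
(no output)
```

View pics/h3.png

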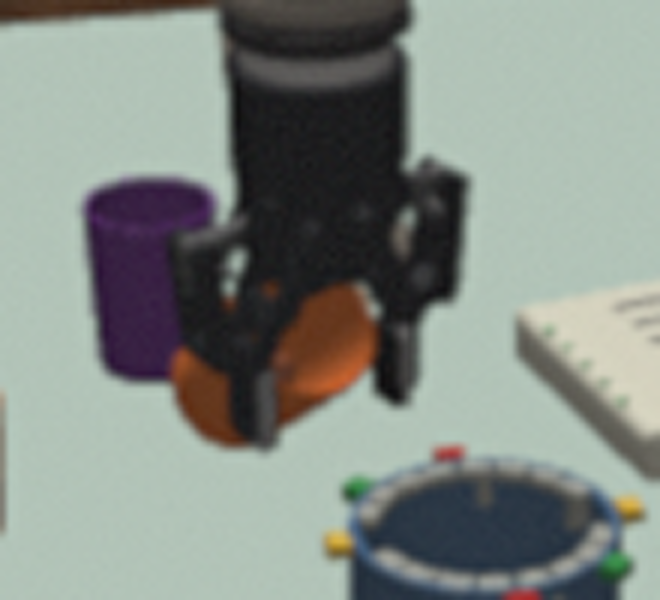

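Request:
apply_moves(
  deltas=[
    {"xyz": [0,0,0],"turn": 0},
    {"xyz": [0,0,0],"turn": 0},
  ],
  claw=-0.475,
)

```text
clock: 14.25
tcp_pos: [0.5602, 0.1568, 0.2366]
orientation: [-1.683, -2.653, -0.0]
contact_force: [-0.1, -0.1, -0.9]
grip_width: 0.0628
```

```bash
python3 snap.py side h4 225 130 110 100 6
```

```text
(no output)
```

View pics/h4.png

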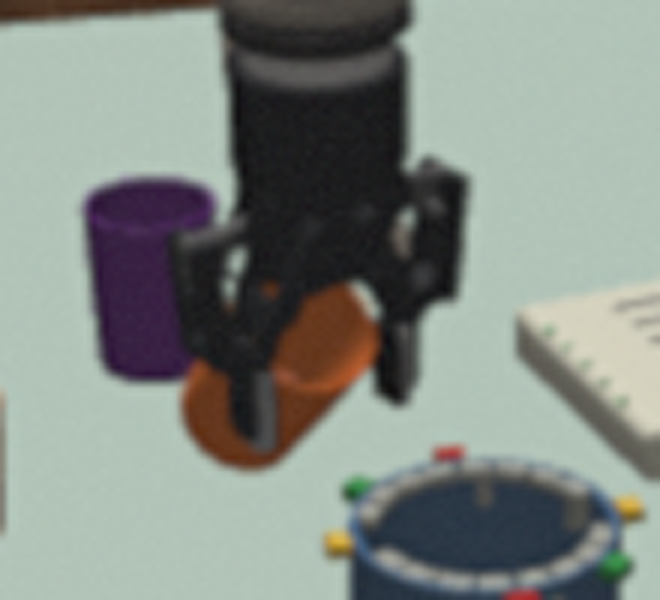

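Request:
apply_moves(
  deltas=[
    {"xyz": [0,0,0],"turn": 0},
    {"xyz": [0,0,0],"turn": 0},
    {"xyz": [0,0,0],"turn": 0},
  ],
  claw=-0.48,
)

```text
clock: 14.55
tcp_pos: [0.5602, 0.1567, 0.2366]
orientation: [1.683, 2.653, -0.0]
contact_force: [-0.8, 0.4, -2.0]
grip_width: 0.0631
```

```bash
python3 snap.py side h5 225 130 110 100 6
```

```text
(no output)
```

View pics/h5.png

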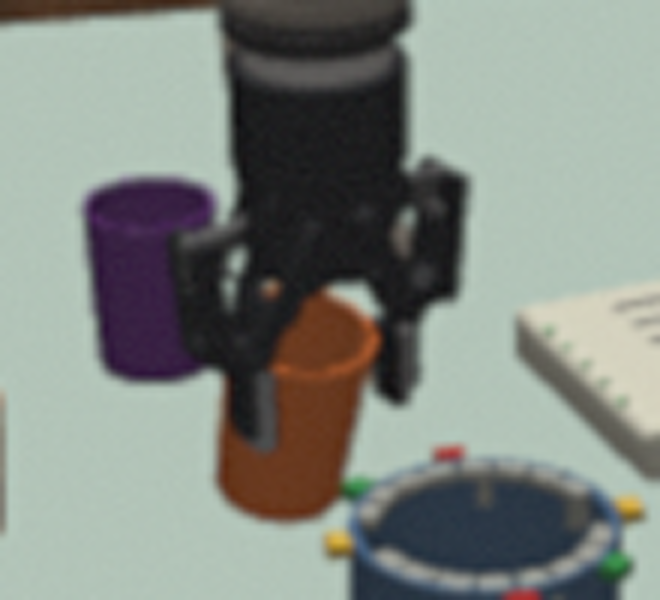

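Request:
apply_moves(
  deltas=[
    {"xyz": [0,0,-0.003],"turn": 0},
    {"xyz": [0,0,-0.003],"turn": 0},
    {"xyz": [0,0,-0.003],"turn": 0},
    {"xyz": [0,0,-0.003],"turn": 0},
    {"xyz": [0,0,0],"turn": 0},
  ],
  claw=-0.47,
)

```text
clock: 15.02
tcp_pos: [0.5599, 0.1566, 0.2237]
orientation: [-1.683, -2.652, 0.002]
contact_force: [-0.3, 0.5, -0.9]
grip_width: 0.063
```

```bash
python3 snap.py side h6 225 130 110 100 6
```

```text
(no output)
```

View pics/h6.png

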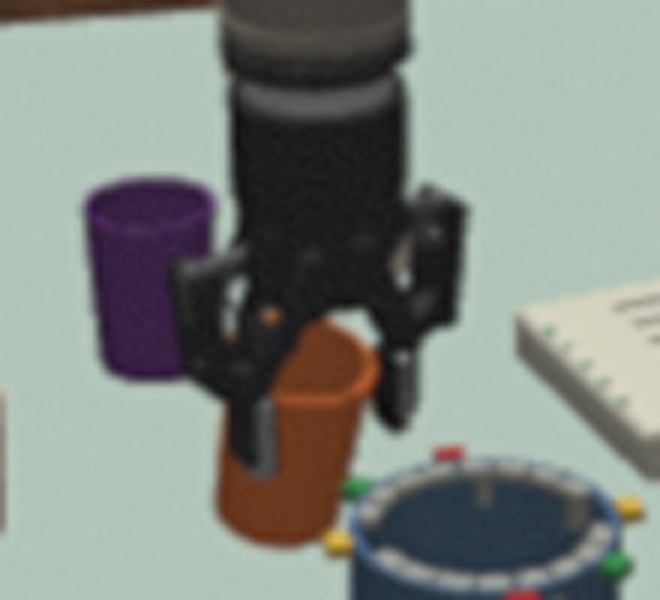

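Request:
apply_moves(
  deltas=[
    {"xyz": [0,0,-0.003],"turn": 0},
    {"xyz": [0,0,-0.003],"turn": 0},
    {"xyz": [0,0,-0.003],"turn": 0},
    {"xyz": [0,0,0],"turn": 0},
  ],
)

```text
clock: 15.4
tcp_pos: [0.5616, 0.1579, 0.2175]
orientation: [1.682, 2.65, 0.006]
contact_force: [0.3, -0.2, 11.0]
grip_width: 0.0627
```

```bash
python3 snap.py side h7 225 130 110 100 6;python3 snap.py top h8 210 150 130 110 5
```

```text
(no output)
```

View pics/h7.png

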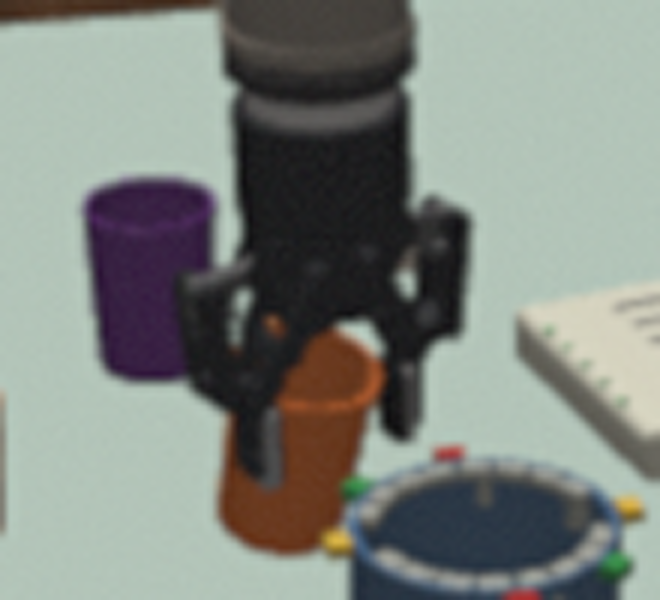

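View pics/h8.png

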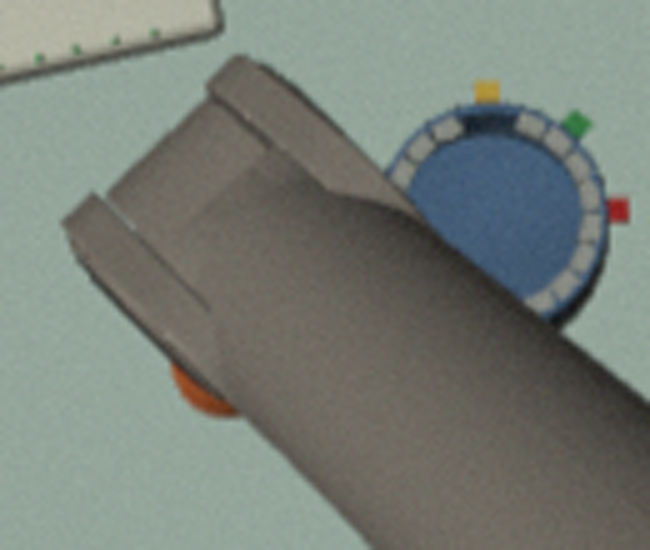

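Request:
apply_moves(
  deltas=[
    {"xyz": [0,0,0.002],"turn": 0},
    {"xyz": [0,0,0],"turn": 0},
    {"xyz": [0,0,0],"turn": 0},
    {"xyz": [0,0,0],"turn": 0},
    {"xyz": [0,0,0],"turn": 0},
  ],
  claw=-1,
)

```text
clock: 15.92
tcp_pos: [0.56, 0.1567, 0.2173]
orientation: [-1.683, -2.652, 0.001]
contact_force: [-0.1, 0.3, 0.1]
grip_width: 0.0853
```

```bash
python3 snap.py side i1 225 130 110 100 6;python3 snap.py top i2 210 150 130 110 5
```

```text
(no output)
```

View pics/i1.png

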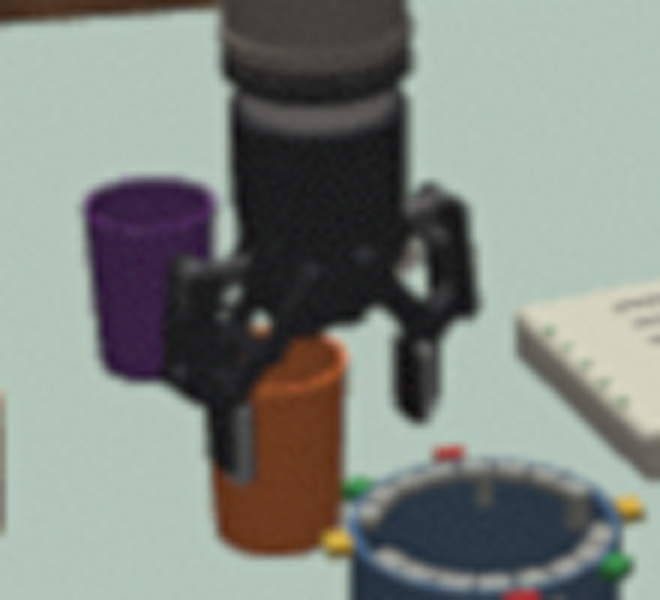

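View pics/i2.png

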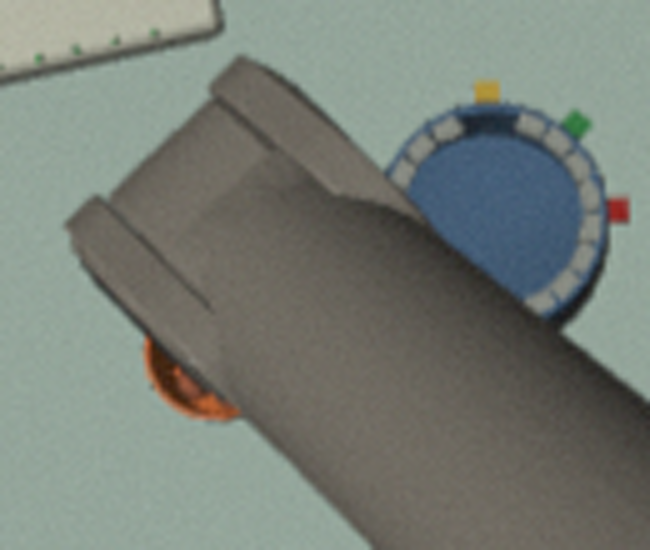

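```bash
python3 - <<'E'
from h import *
a=px("top",252.6,219.8,.085);b=px("side",270.6,189.3,.085);print(a,b)
d=np.array([.4305,-.9026,0]);l=np.array([.9026,.4305,0])
from bench import readout
T=readout.get_obs()["tcp_pos"]; C=np.array([.609,.0567,0])
for q in(a,b): print((q-T)@d,(q-T)@l,(q-C)@d,(q-C)@l)
E
```

```text
[0.5429158  0.18936172 0.085     ] [0.54081019 0.18829182 0.085     ]
-0.036817613710038145 -0.0014040299836874759 -0.14818971201079972 -0.002536728772684929
-0.0367583946513042 -0.0037651487534064916 -0.14813049295206576 -0.00489784754240395
```

Request:
apply_moves(
  deltas=[
    {"xyz": [-0.0036,0.0064,0.0006],"turn": 0},
    {"xyz": [-0.0036,0.0064,0.0006],"turn": 0},
    {"xyz": [-0.0036,0.0064,0.0006],"turn": 0},
    {"xyz": [-0.0036,0.0064,0.0006],"turn": 0},
    {"xyz": [-0.0036,0.0064,0.0006],"turn": 0},
    {"xyz": [0,0,0],"turn": 0},
    {"xyz": [0,0,0],"turn": 0},
  ],
)

```text
clock: 16.6
tcp_pos: [0.5418, 0.1896, 0.2208]
orientation: [1.681, 2.654, 0.0]
contact_force: [0.7, 0.1, 0.5]
grip_width: 0.0852
```

Request:
apply_moves(
  deltas=[
    {"xyz": [0,0,0],"turn": 0},
    {"xyz": [0,0,0],"turn": 0},
    {"xyz": [0,0,0],"turn": 0},
    {"xyz": [0,0,0],"turn": 0},
    {"xyz": [0,0,0],"turn": 0},
    {"xyz": [0,0,0],"turn": 0},
  ],
  claw=1,
  squeeze=25,
)

```text
clock: 17.1
tcp_pos: [0.5424, 0.1886, 0.2208]
orientation: [1.684, 2.652, 0.0]
contact_force: [0.1, -0.9, 3.4]
grip_width: 0.0637
```

```bash
python3 snap.py side j1 205 110 110 110 6;python3 snap.py top j2 210 150 130 110 5
```

```text
(no output)
```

View pics/j1.png

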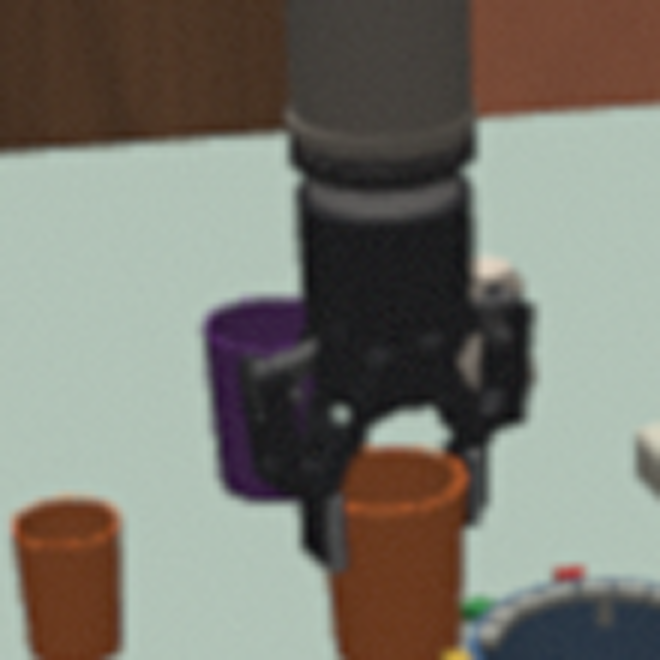

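View pics/j2.png

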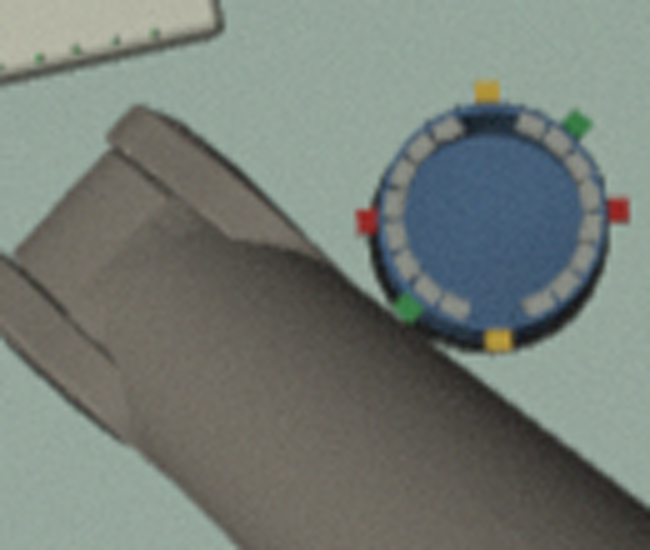

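Request:
apply_moves(
  deltas=[
    {"xyz": [0,0,0.0124],"turn": 0},
    {"xyz": [0,0,0.017],"turn": 0},
    {"xyz": [0,0,0.017],"turn": 0},
    {"xyz": [0.0052,-0.0095,0],"turn": 0},
    {"xyz": [0.0052,-0.0095,0],"turn": 0},
    {"xyz": [0.0052,-0.0095,0],"turn": 0},
    {"xyz": [0.0052,-0.0095,0],"turn": 0},
    {"xyz": [0.0052,-0.0095,0],"turn": 0},
    {"xyz": [0,0,0],"turn": 0},
    {"xyz": [0,0,0],"turn": 0},
  ],
)

```text
clock: 18.03
tcp_pos: [0.5685, 0.1401, 0.2663]
orientation: [-1.686, -2.65, 0.001]
contact_force: [0.1, 0.0, -0.3]
grip_width: 0.0635
```

Request:
apply_moves(
  deltas=[
    {"xyz": [0.0012,-0.0026,0.0003],"turn": 0},
    {"xyz": [0.0012,-0.0026,0.0003],"turn": 0},
    {"xyz": [0.0016,-0.0033,0.0024],"turn": 0},
    {"xyz": [0.0016,-0.0033,0.0024],"turn": 0},
    {"xyz": [0.0018,-0.0037,0.0017],"turn": 0},
    {"xyz": [0.0018,-0.0037,0.0017],"turn": 0},
    {"xyz": [0.0019,-0.0039,0.0009],"turn": 0},
    {"xyz": [0.0019,-0.0039,0.0009],"turn": 0},
    {"xyz": [0.0019,-0.004,0.0003],"turn": 0},
    {"xyz": [0.0019,-0.004,0.0003],"turn": 0},
  ],
)

```text
clock: 18.87
tcp_pos: [0.5852, 0.1061, 0.2785]
orientation: [1.683, 2.653, 0.001]
contact_force: [-1.9, 2.5, 0.3]
grip_width: 0.0637
```

```bash
python3 - <<'E'
from ov2 import *
from bench import readout,grab_frame
x,y,k=235,120,6
T=readout.get_obs()["tcp_pos"]
im=grab_frame("side")[:,:,::-1][y:y+100,x:x+110]
cv2.imwrite("pics/k0.png",cv2.resize(im,None,fx=k,fy=k,interpolation=cv2.INTER_CUBIC))
draw("pics/k0.png","pics/k1.png","side",T-[0,0,.007],x,y,k,(40,),-.008)
E
```

```text
(no output)
```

View pics/k1.png

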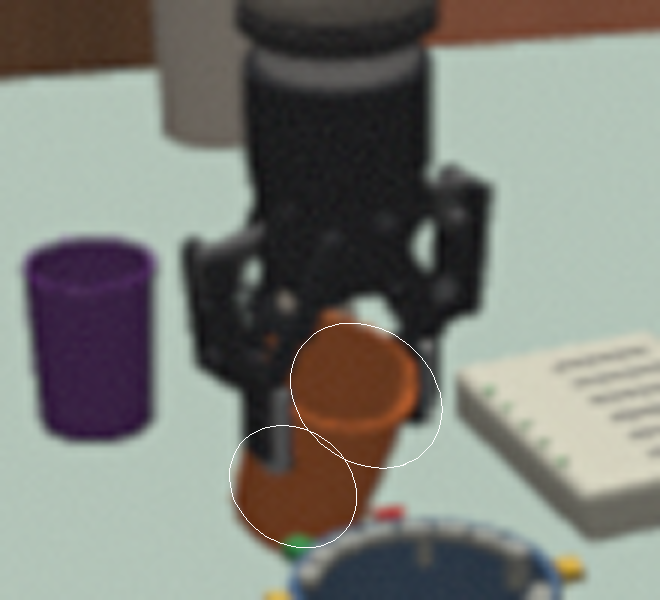

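Request:
apply_moves(
  deltas=[
    {"xyz": [0.0019,-0.0039,0.0008],"turn": 0},
    {"xyz": [0.0019,-0.004,0.0003],"turn": 0},
    {"xyz": [0.0019,-0.004,0.0003],"turn": 0},
    {"xyz": [0.0019,-0.0039,-0.0005],"turn": 0},
    {"xyz": [0.0019,-0.0039,-0.0005],"turn": 0},
    {"xyz": [0.0018,-0.0038,-0.0013],"turn": 0},
    {"xyz": [0.0018,-0.0038,-0.0013],"turn": 0},
    {"xyz": [0,0,0],"turn": 0},
  ],
)

```text
clock: 19.58
tcp_pos: [0.5986, 0.0777, 0.2757]
orientation: [1.685, 2.651, -0.001]
contact_force: [-0.9, 2.0, 1.1]
grip_width: 0.063
```

```bash
cat > ov3.py <<'E'
from ov2 import *
from bench import readout,grab_frame
import sys
n,ths,s0,q=sys.argv[1],eval(sys.argv[2]),float(sys.argv[3]),float(sys.argv[4])
T=readout.get_obs()["tcp_pos"]
for cam,x,y,k in(("side",235,120,5),("top",230,150,5)):
    im=grab_frame(cam)[:,:,::-1][y:y+100,x:x+110]
    cv2.imwrite("pics/k0.png",cv2.resize(im,None,fx=k,fy=k,interpolation=cv2.INTER_CUBIC))
    draw("pics/k0.png",f"pics/{n}{cam}.png",cam,T-[0,0,.007],x,y,k,ths,s0-.008,q)
a=[cv2.imread(f"pics/{n}{c}.png")for c in("side","top")]
cv2.imwrite(f"pics/{n}.png",cv2.resize(np.hstack(a),(800,364)))
E
python3 ov3.py l1 "(60,)" 0 0
```

```text
(no output)
```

View pics/l1.png

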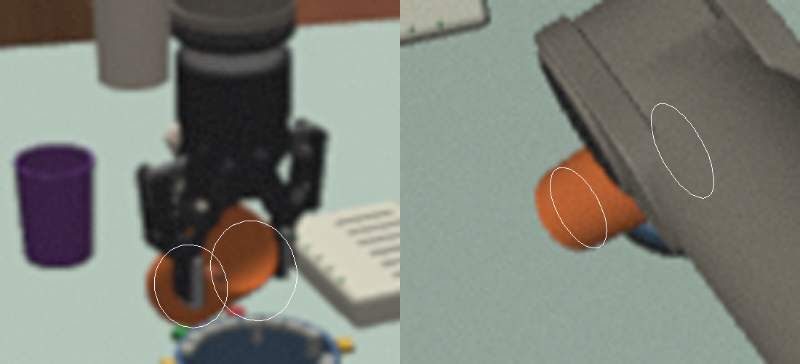

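Request:
apply_moves(
  deltas=[
    {"xyz": [0.0019,-0.004,-0.0031],"turn": 0},
    {"xyz": [0.0019,-0.004,-0.0031],"turn": 0},
    {"xyz": [0.0014,-0.003,-0.0043],"turn": 0},
    {"xyz": [0.0014,-0.003,-0.0043],"turn": 0},
    {"xyz": [0.0013,-0.0028,-0.0045],"turn": 0},
    {"xyz": [0.0013,-0.0028,-0.0045],"turn": 0},
    {"xyz": [0,0,0],"turn": 0},
  ],
)

```text
clock: 20.27
tcp_pos: [0.6075, 0.0581, 0.251]
orientation: [-1.685, -2.651, 0.002]
contact_force: [0.9, -1.0, 2.6]
grip_width: 0.0637
```

```bash
python3 ov3.py l2 "(80,)" -.01 0; python3 snap.py side l3 245 130 100 100 6
```

```text
(no output)
```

View pics/l2.png

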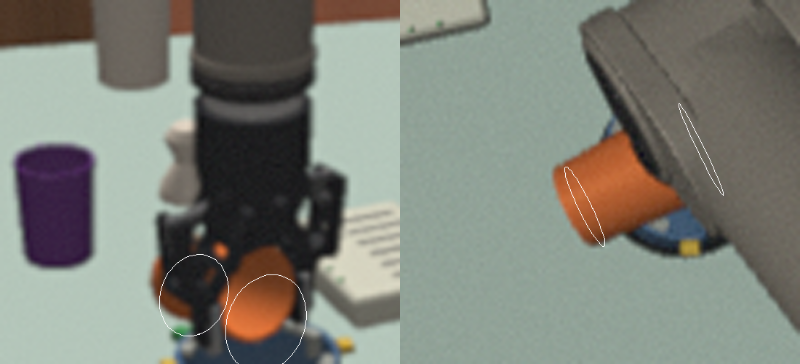

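View pics/l3.png

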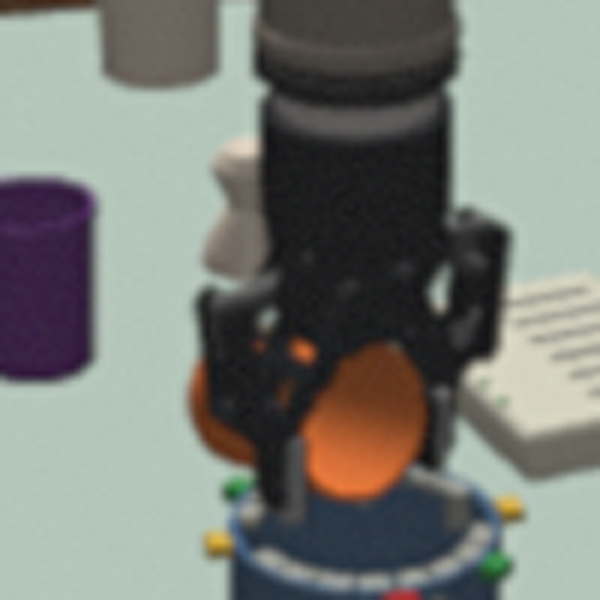

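Request:
apply_moves(
  deltas=[
    {"xyz": [0.0004,-0.0008,-0.002],"turn": 0},
    {"xyz": [0.0004,-0.0008,-0.002],"turn": 0},
    {"xyz": [0.0004,-0.0008,-0.002],"turn": 0},
    {"xyz": [0,0,0],"turn": 0},
    {"xyz": [0,0,0],"turn": 0},
  ],
)

```text
clock: 20.83
tcp_pos: [0.6086, 0.0568, 0.2462]
orientation: [1.683, 2.652, -0.0]
contact_force: [0.8, -1.3, 3.5]
grip_width: 0.0638
```

```bash
python3 ov3.py l4 "(80,90)" -.015 -.01; python3 snap.py side l5 255 150 80 80 7
```

```text
(no output)
```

View pics/l4.png

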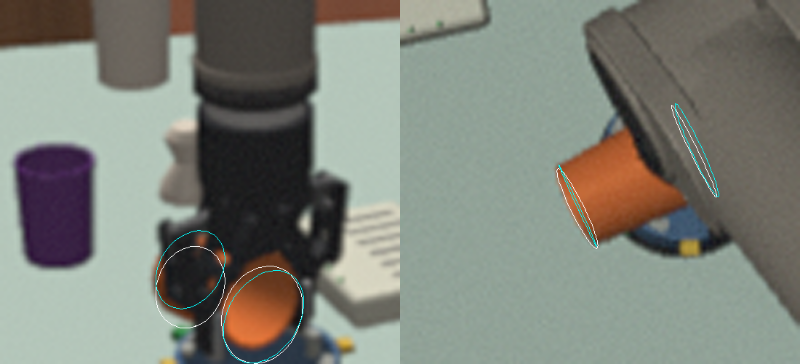

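View pics/l5.png

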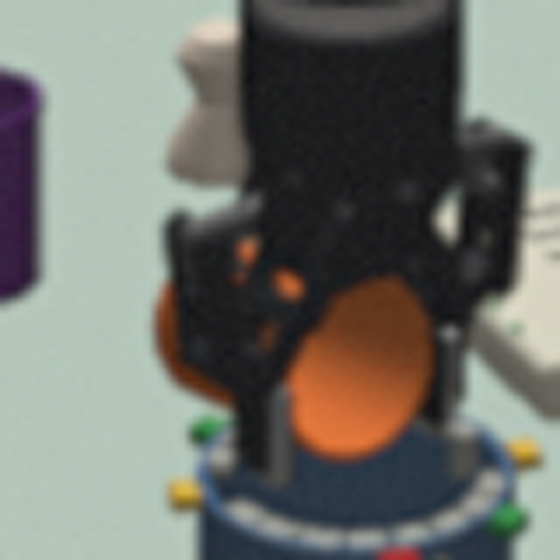

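Request:
apply_moves(
  deltas=[
    {"xyz": [0,0,-0.0015],"turn": 0},
    {"xyz": [0,0,-0.0015],"turn": 0},
    {"xyz": [0,0,-0.001],"turn": 0},
    {"xyz": [0,0,0],"turn": 0},
    {"xyz": [0,0,0],"turn": 0},
    {"xyz": [0,0,0],"turn": 0},
  ],
)

```text
clock: 21.48
tcp_pos: [0.6086, 0.0571, 0.2422]
orientation: [1.683, 2.653, 0.001]
contact_force: [1.8, -2.2, 3.4]
grip_width: 0.0635
```

```bash
python3 ov3.py l6 "(85,95)" -.015 -.01; python3 snap.py side l7 255 150 80 80 7
```

```text
(no output)
```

View pics/l6.png

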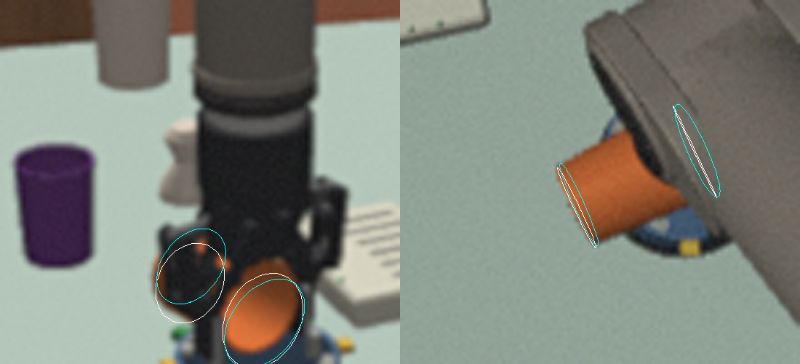

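View pics/l7.png

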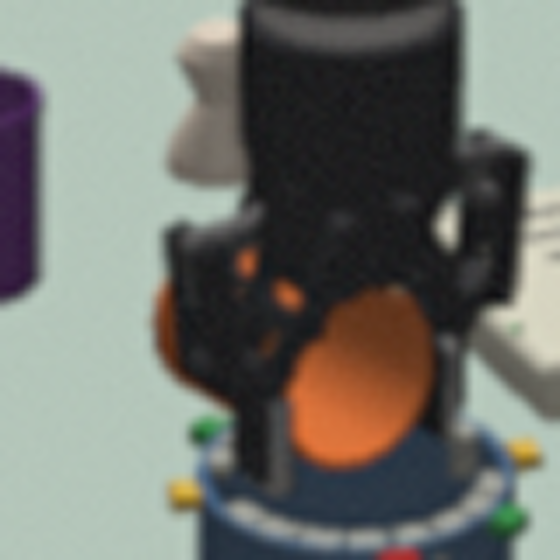

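Request:
apply_moves(
  deltas=[
    {"xyz": [0,0,-0.0015],"turn": 0},
    {"xyz": [0,0,-0.0015],"turn": 0},
    {"xyz": [0,0,-0.0015],"turn": 0},
    {"xyz": [0,0,0],"turn": 0},
    {"xyz": [0,0,0],"turn": 0},
  ],
)

```text
clock: 22.05
tcp_pos: [0.6085, 0.0568, 0.2376]
orientation: [1.683, 2.652, -0.0]
contact_force: [0.9, -2.9, 5.1]
grip_width: 0.0638
```

```bash
python3 ov3.py l8 "(85,95)" -.015 -.01; python3 snap.py side l9 255 150 80 80 7
```

```text
(no output)
```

View pics/l8.png

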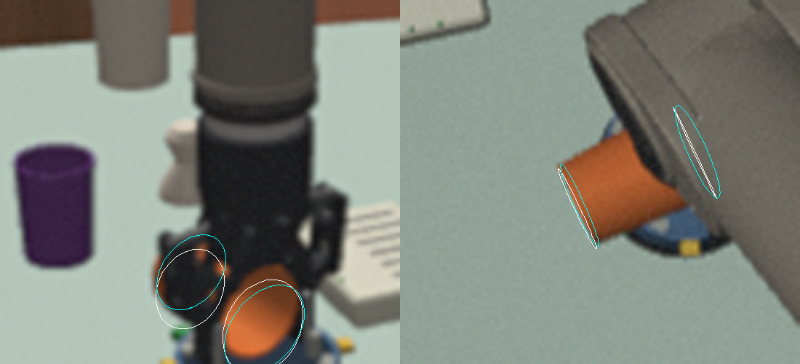

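View pics/l9.png

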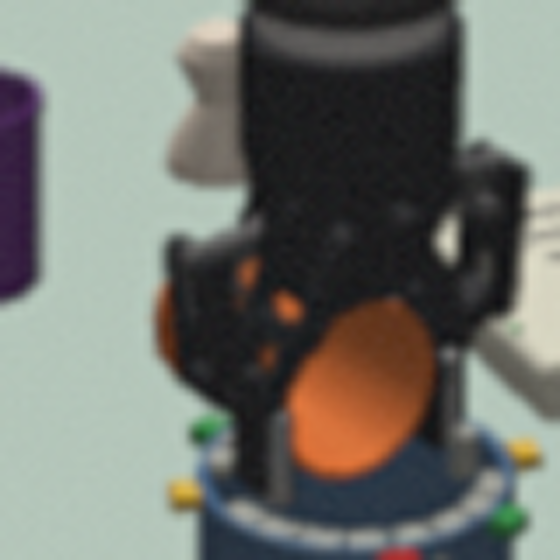

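Request:
apply_moves(
  deltas=[
    {"xyz": [0,0,-0.0015],"turn": 0},
    {"xyz": [0,0,-0.0015],"turn": 0},
    {"xyz": [0,0,-0.0015],"turn": 0},
    {"xyz": [0,0,0],"turn": 0},
    {"xyz": [0,0,0],"turn": 0},
    {"xyz": [0,0,0],"turn": 0},
  ],
)

```text
clock: 22.7
tcp_pos: [0.6085, 0.0569, 0.2333]
orientation: [1.683, 2.652, -0.0]
contact_force: [1.4, -2.8, 4.4]
grip_width: 0.0633
```

```bash
python3 ov3.py m1 "(90,100)" -.015 -.01; python3 snap.py side m2 255 150 80 80 7
```

```text
(no output)
```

View pics/m1.png

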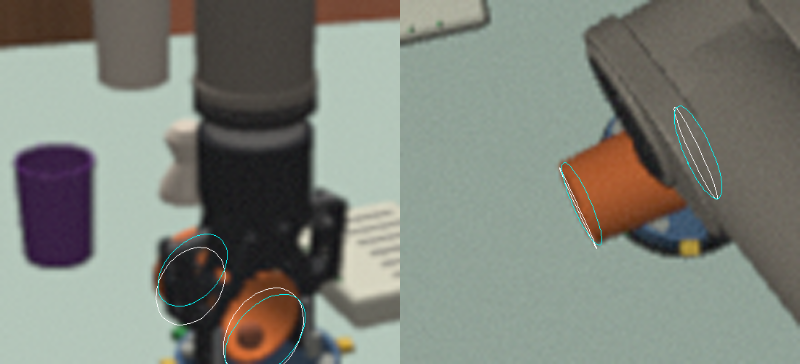

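View pics/m2.png

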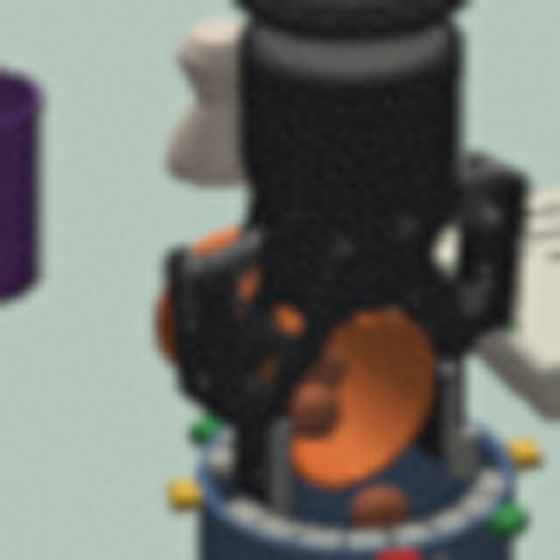

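Beads are coming out: one is in the canister at (380,505) in the crop and another is rolling out at (315,400). I'll tilt a little more and wait.

Request:
apply_moves(
  deltas=[
    {"xyz": [0,0,-0.0015],"turn": 0},
    {"xyz": [0,0,-0.0015],"turn": 0},
    {"xyz": [0,0,-0.001],"turn": 0},
    {"xyz": [0,0,0],"turn": 0},
    {"xyz": [0,0,0],"turn": 0},
    {"xyz": [0,0,0],"turn": 0},
    {"xyz": [0,0,0],"turn": 0},
    {"xyz": [0,0,0],"turn": 0},
  ],
)

```text
clock: 23.52
tcp_pos: [0.6087, 0.0569, 0.2307]
orientation: [1.683, 2.652, -0.001]
contact_force: [-1.9, -3.2, 17.3]
grip_width: 0.0632
```

```bash
python3 snap.py top m4 260 160 80 80 6; python3 snap.py side m3 255 150 80 80 7
```

```text
(no output)
```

View pics/m3.png

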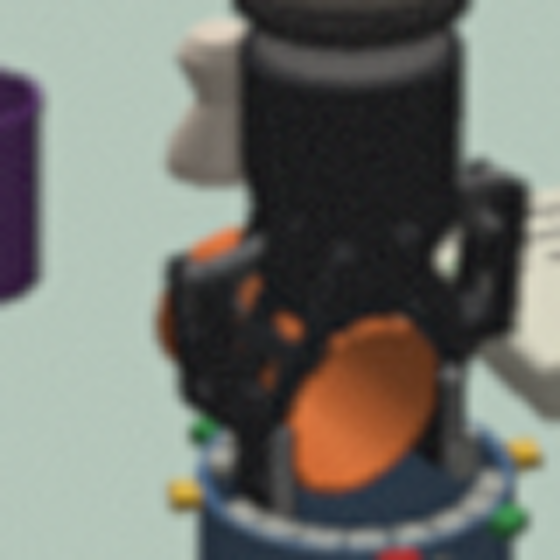

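View pics/m4.png

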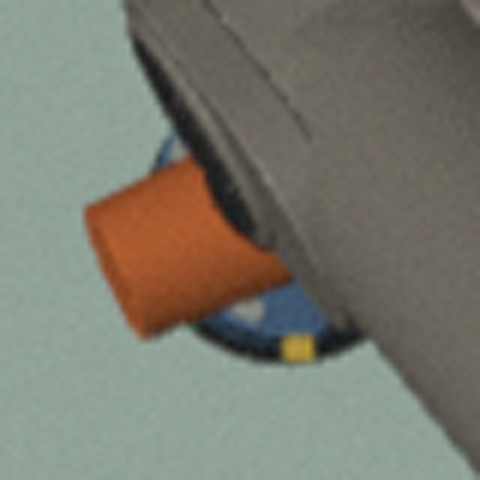

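Request:
apply_moves(
  deltas=[
    {"xyz": [0,0,0.01],"turn": 0},
    {"xyz": [0,0,0.015],"turn": 0},
    {"xyz": [0,0,0.015],"turn": 0},
    {"xyz": [0,0,0.015],"turn": 0},
    {"xyz": [-0.0086,0.0179,0],"turn": 0},
    {"xyz": [-0.0086,0.0179,0],"turn": 0},
    {"xyz": [-0.0086,0.0179,0],"turn": 0},
    {"xyz": [-0.0086,0.0179,0],"turn": 0},
    {"xyz": [-0.0086,0.0179,0],"turn": 0},
    {"xyz": [-0.0086,0.0179,0],"turn": 0},
    {"xyz": [-0.0086,0.0179,0],"turn": 0},
    {"xyz": [-0.0086,0.0179,0],"turn": 0},
  ],
)

```text
clock: 24.62
tcp_pos: [0.5384, 0.2015, 0.2844]
orientation: [-1.681, -2.652, 0.001]
contact_force: [0.1, 1.3, -0.2]
grip_width: 0.0634
```

```bash
python3 snap.py top n1 205 150 140 110 5; python3 snap.py side n2 200 90 120 120 5
```

```text
(no output)
```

View pics/n1.png

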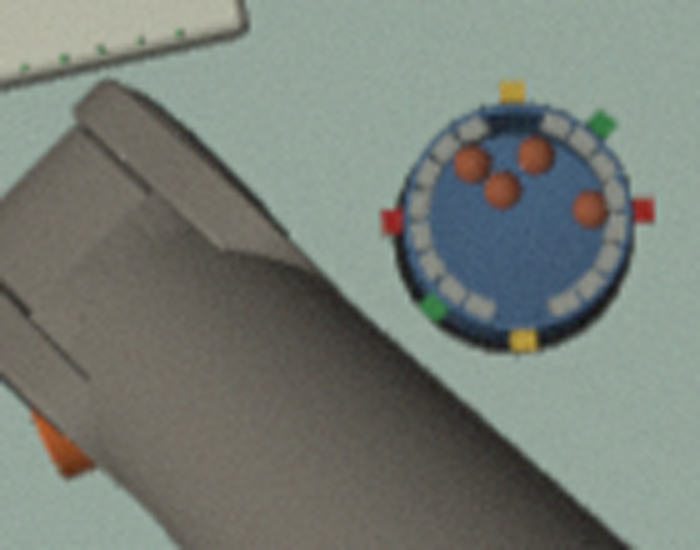

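View pics/n2.png

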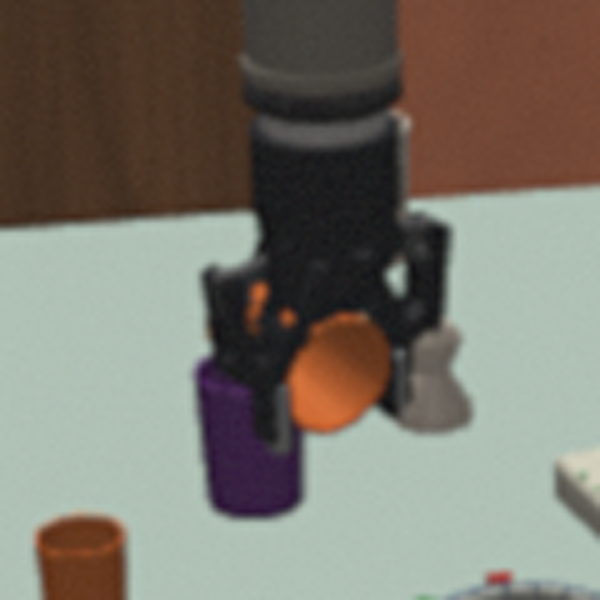

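Request:
apply_moves(
  deltas=[
    {"xyz": [0,0,-0.015],"turn": 0},
    {"xyz": [0,0,-0.015],"turn": 0},
    {"xyz": [0,0,-0.01],"turn": 0},
    {"xyz": [0,0,0],"turn": 0},
    {"xyz": [0,0,0],"turn": 0},
  ],
  claw=-0.44,
  squeeze=20,
)

```text
clock: 25.13
tcp_pos: [0.5395, 0.1999, 0.2439]
orientation: [-1.683, -2.652, 0.002]
contact_force: [0.0, -0.2, -0.5]
grip_width: 0.0634
```

Request:
apply_moves(
  deltas=[
    {"xyz": [0,0,0],"turn": 0},
    {"xyz": [0,0,0],"turn": 0},
  ],
  claw=-0.475,
)

```text
clock: 25.3
tcp_pos: [0.54, 0.2003, 0.245]
orientation: [1.683, 2.652, 0.002]
contact_force: [-0.2, 0.3, -0.8]
grip_width: 0.0632
```

```bash
python3 snap.py side n3 200 90 120 120 5
```

```text
(no output)
```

View pics/n3.png

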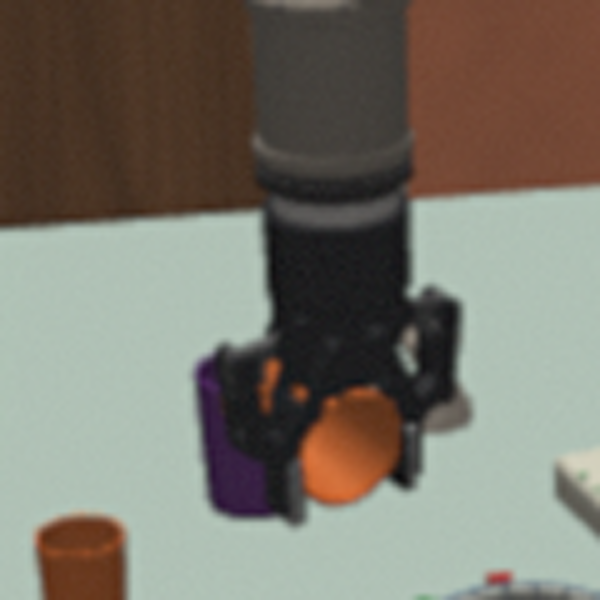

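Request:
apply_moves(
  deltas=[
    {"xyz": [0,0,0],"turn": 0},
    {"xyz": [0,0,0],"turn": 0},
  ],
  claw=-0.485,
)

```text
clock: 25.52
tcp_pos: [0.5398, 0.2002, 0.2447]
orientation: [1.683, 2.652, 0.001]
contact_force: [-0.2, 0.8, -1.5]
grip_width: 0.0633
```

```bash
python3 snap.py side n4 200 90 120 120 5
```

```text
(no output)
```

View pics/n4.png

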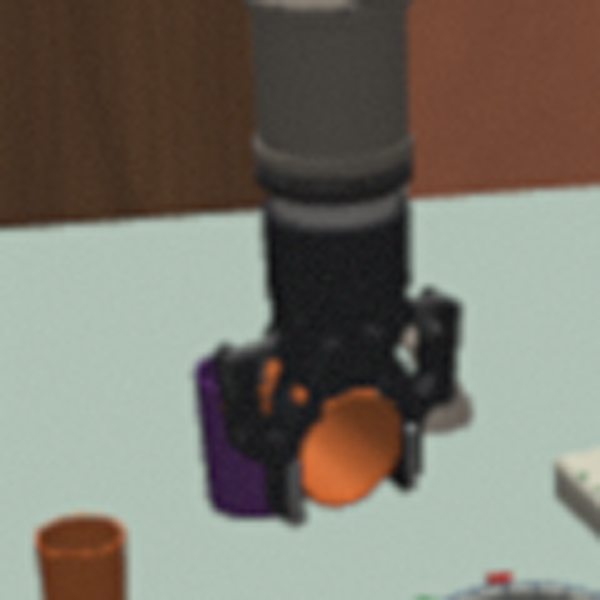

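Request:
apply_moves(
  deltas=[
    {"xyz": [0,0,0],"turn": 0},
    {"xyz": [0,0,0],"turn": 0},
  ],
  claw=-0.49,
)

```text
clock: 25.73
tcp_pos: [0.5397, 0.2002, 0.2443]
orientation: [1.683, 2.653, 0.0]
contact_force: [0.2, 0.5, 0.0]
grip_width: 0.0636
```

```bash
python3 snap.py side n5 200 90 120 120 5
```

```text
(no output)
```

View pics/n5.png

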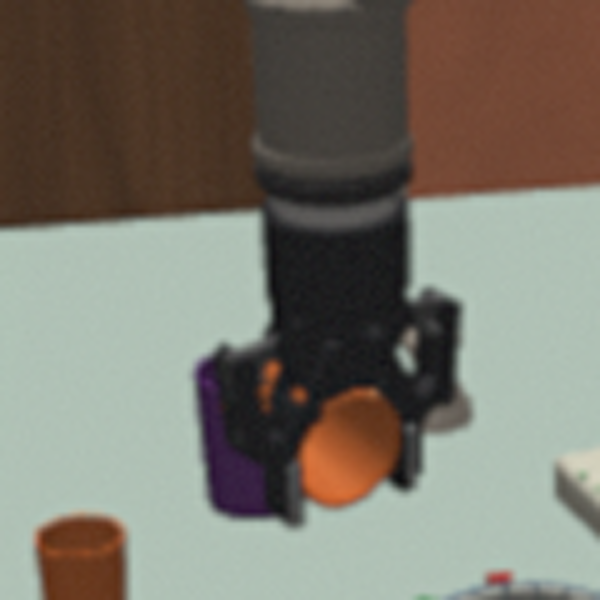

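Request:
apply_moves(
  deltas=[
    {"xyz": [0,0,0],"turn": 0},
    {"xyz": [0,0,0],"turn": 0},
  ],
  claw=-0.495,
)

```text
clock: 25.95
tcp_pos: [0.5397, 0.2002, 0.2442]
orientation: [-1.683, -2.653, 0.0]
contact_force: [0.4, -0.4, -0.8]
grip_width: 0.0636
```

```bash
python3 snap.py side n6 200 90 120 120 5
```

```text
(no output)
```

View pics/n6.png

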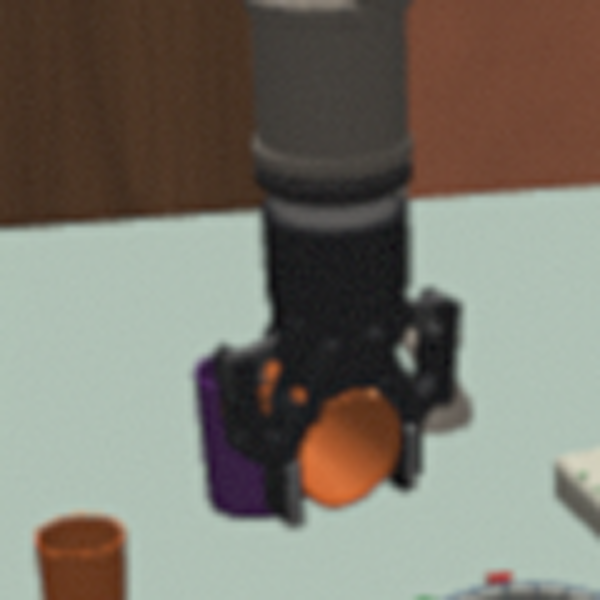

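Request:
apply_moves(
  deltas=[
    {"xyz": [0,0,0],"turn": 0},
    {"xyz": [0,0,0],"turn": 0},
  ],
  claw=-0.5,
)

```text
clock: 26.17
tcp_pos: [0.5397, 0.2003, 0.2442]
orientation: [-1.683, -2.653, -0.0]
contact_force: [0.5, 0.6, -1.8]
grip_width: 0.0642
```

```bash
python3 snap.py side n7 200 90 120 120 5
```

```text
(no output)
```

View pics/n7.png

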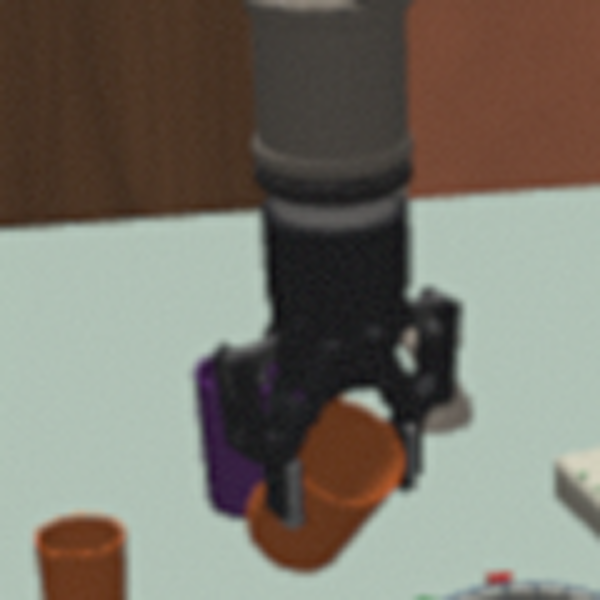

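Request:
apply_moves(
  deltas=[
    {"xyz": [0,0,0],"turn": 0},
    {"xyz": [0,0,0],"turn": 0},
  ],
  claw=-0.495,
)

```text
clock: 26.38
tcp_pos: [0.5397, 0.2001, 0.2442]
orientation: [1.683, 2.653, -0.0]
contact_force: [-0.2, 0.3, -0.6]
grip_width: 0.0639
```

```bash
python3 snap.py side n8 200 90 120 120 5
```

```text
(no output)
```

View pics/n8.png

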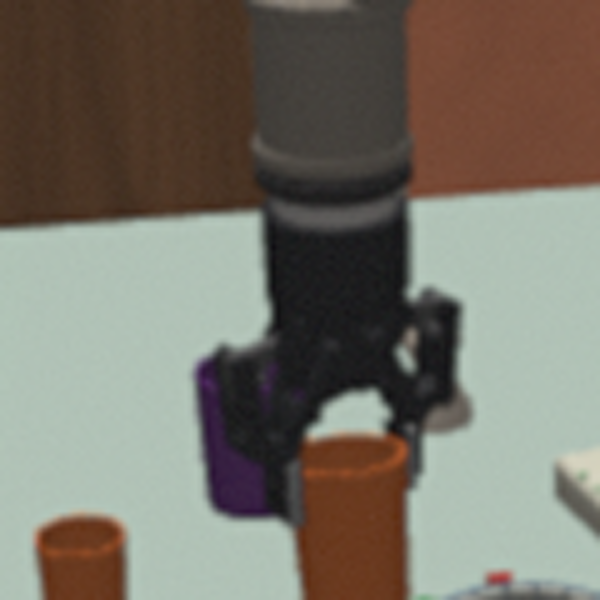

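Request:
apply_moves(
  deltas=[
    {"xyz": [0,0,0],"turn": 0},
    {"xyz": [0,0,-0.003],"turn": 0},
    {"xyz": [0,0,-0.003],"turn": 0},
    {"xyz": [0,0,-0.003],"turn": 0},
    {"xyz": [0,0,-0.003],"turn": 0},
    {"xyz": [0,0,0],"turn": 0},
  ],
  claw=-0.475,
)

```text
clock: 26.93
tcp_pos: [0.5394, 0.2, 0.2313]
orientation: [-1.683, -2.652, 0.002]
contact_force: [0.3, 0.8, -1.2]
grip_width: 0.0638
```

```bash
python3 snap.py side n9 200 120 120 120 5
```

```text
(no output)
```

View pics/n9.png

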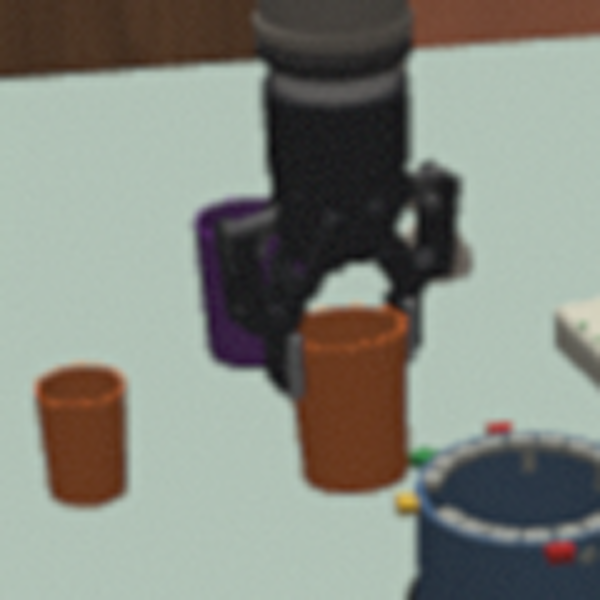

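Request:
apply_moves(
  deltas=[
    {"xyz": [0,0,-0.003],"turn": 0},
    {"xyz": [0,0,-0.003],"turn": 0},
    {"xyz": [0,0,-0.002],"turn": 0},
    {"xyz": [0,0,0],"turn": 0},
  ],
)

```text
clock: 27.32
tcp_pos: [0.5399, 0.2, 0.2244]
orientation: [1.683, 2.652, -0.001]
contact_force: [-1.4, -0.3, 3.3]
grip_width: 0.0637
```

Contact with the shelf. Release, then look.

Request:
apply_moves(
  deltas=[
    {"xyz": [0,0,0],"turn": 0},
    {"xyz": [0,0,0],"turn": 0},
    {"xyz": [0,0,0],"turn": 0},
    {"xyz": [0,0,0],"turn": 0},
  ],
  claw=-1,
)

```text
clock: 27.65
tcp_pos: [0.5397, 0.2002, 0.2241]
orientation: [-1.683, -2.653, -0.0]
contact_force: [0.1, 0.6, 0.6]
grip_width: 0.0855
```

```bash
python3 snap.py side o1 200 120 120 120 5
```

```text
(no output)
```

View pics/o1.png

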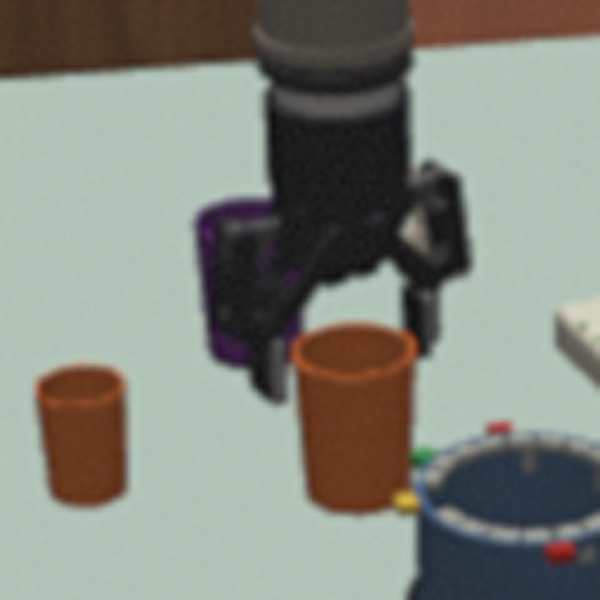

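Request:
apply_moves(
  deltas=[
    {"xyz": [0,0,0.02],"turn": 0},
    {"xyz": [0,0,0.036],"turn": 0},
    {"xyz": [0,0,0.036],"turn": 0},
    {"xyz": [-0.0035,-0.034,0.015],"turn": -0.117},
    {"xyz": [-0.0035,-0.034,0],"turn": -0.117},
    {"xyz": [-0.0035,-0.034,0],"turn": -0.117},
    {"xyz": [-0.0035,-0.034,0],"turn": -0.117},
    {"xyz": [-0.0035,-0.034,0],"turn": -0.117},
    {"xyz": [-0.0035,-0.034,0],"turn": -0.117},
    {"xyz": [-0.0035,-0.034,0],"turn": -0.117},
    {"xyz": [-0.0035,-0.034,0],"turn": -0.117},
    {"xyz": [-0.0035,-0.034,0],"turn": -0.117},
  ],
)

```text
clock: 28.7
tcp_pos: [0.5077, -0.1074, 0.3314]
orientation: [2.792, 1.44, 0.001]
contact_force: [0.5, 0.7, -0.5]
grip_width: 0.086
```

Request:
apply_moves(
  deltas=[
    {"xyz": [-0.0037,-0.035,0],"turn": -0.117},
    {"xyz": [-0.0037,-0.035,0],"turn": -0.117},
    {"xyz": [-0.0037,-0.035,0],"turn": -0.117},
    {"xyz": [-0.0037,-0.035,0],"turn": -0.117},
    {"xyz": [0,0,0],"turn": -0.117},
    {"xyz": [0,0,0],"turn": -0.117},
    {"xyz": [0,0,0],"turn": 0},
    {"xyz": [0,0,0],"turn": 0},
  ],
)

```text
clock: 29.37
tcp_pos: [0.4935, -0.2454, 0.3311]
orientation: [-3.115, -0.407, 0.0]
contact_force: [-0.9, 1.0, 0.0]
grip_width: 0.0854
```

```bash
python3 snap.py side p1 230 260 110 90 7;python3 snap.py top p2 190 150 180 150 4; python3 -c "
from bench import readout;o=readout.get_obs();print(o['tcp_pos'],o['orientation'],o['joints'])"
```

```text
[ 0.49354519 -0.24514566  0.33121346] [-3.11486409e+00 -4.07442186e-01 -1.47342164e-04] [ 0.4835005   0.36598861 -0.16758662  1.91623034  0.0781912   0.86557578
 -1.03457933]
```

View pics/p1.png

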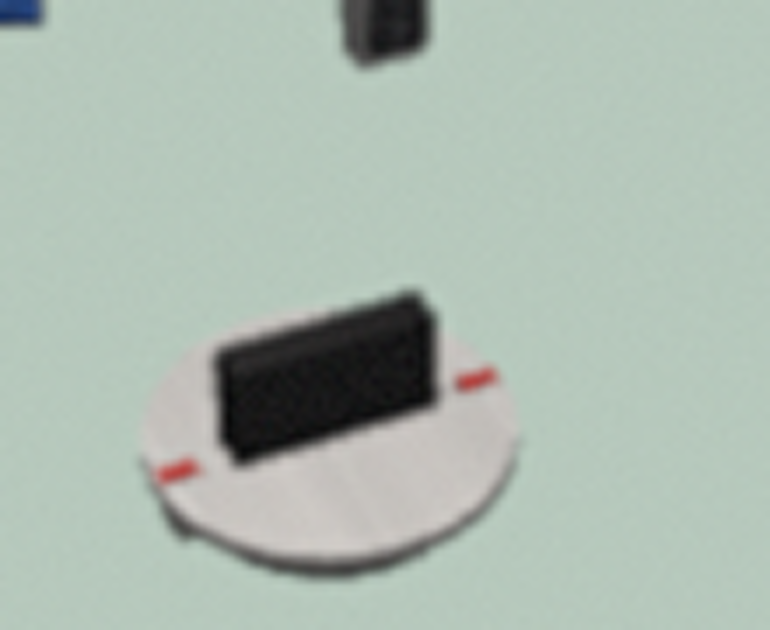

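View pics/p2.png

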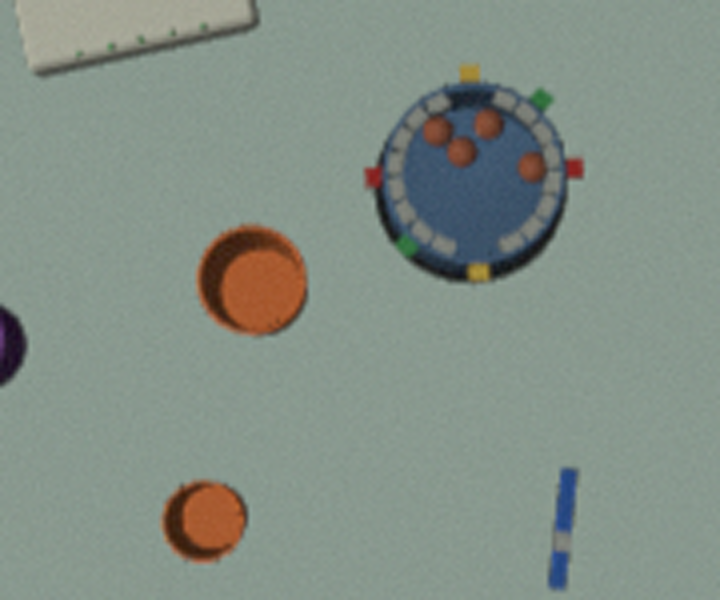

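Request:
apply_moves(
  deltas=[
    {"xyz": [0,0,0],"turn": 0.1208},
    {"xyz": [0,0,0],"turn": 0.1208},
    {"xyz": [0,0,0],"turn": 0.1208},
    {"xyz": [0,0,0],"turn": 0.1208},
    {"xyz": [0,0,0],"turn": 0.1208},
    {"xyz": [0,0,0],"turn": 0.1208},
    {"xyz": [0,0,0],"turn": 0.1208},
    {"xyz": [0,0,0],"turn": 0.1208},
    {"xyz": [0,0,0],"turn": 0.1208},
    {"xyz": [0,0,0],"turn": 0.1208},
    {"xyz": [0,0,0],"turn": 0.1208},
    {"xyz": [0,0,0],"turn": 0.1208},
  ],
)

```text
clock: 30.47
tcp_pos: [0.4935, -0.2453, 0.3313]
orientation: [2.056, 2.375, 0.0]
contact_force: [-0.2, 0.5, 1.3]
grip_width: 0.086
```

Request:
apply_moves(
  deltas=[
    {"xyz": [0,0,0],"turn": 0.1208},
    {"xyz": [0,0,0],"turn": 0.1208},
    {"xyz": [0,0,0],"turn": 0.1208},
    {"xyz": [0,0,0],"turn": 0.1208},
    {"xyz": [0,0,0],"turn": 0.1208},
    {"xyz": [0,0,0],"turn": 0.1208},
    {"xyz": [0,0,0],"turn": 0.1208},
    {"xyz": [0,0,0],"turn": 0.1208},
    {"xyz": [0,0,0],"turn": 0.1208},
    {"xyz": [0,0,0],"turn": 0.1208},
    {"xyz": [0,0,0],"turn": 0.1208},
    {"xyz": [0,0,0],"turn": 0.1208},
  ],
)

```text
clock: 31.47
tcp_pos: [0.4934, -0.2455, 0.3314]
orientation: [-0.035, 3.141, -0.0]
contact_force: [0.1, 0.5, -0.2]
grip_width: 0.0851
```

Request:
apply_moves(
  deltas=[
    {"xyz": [0,0,0],"turn": 0.1208},
    {"xyz": [0,0,0],"turn": 0.1208},
    {"xyz": [0,0,0],"turn": 0},
    {"xyz": [0,0,0],"turn": 0},
  ],
)

```text
clock: 31.8
tcp_pos: [0.4934, -0.2457, 0.3312]
orientation: [-0.397, 3.116, 0.001]
contact_force: [-0.3, -0.5, -0.0]
grip_width: 0.0855
```

```bash
python3 - <<'E'
from h import *
np.set_printoptions(precision=4,suppress=True)
s=lambda u,v,z:cr("side",u,v,230,260,7,z)
a,b=s(178,471,.019),s(476,380,.019);print("lid side",(a+b)/2,np.degrees(np.arctan2(*(b-a)[1::-1])))
p=[s(*q,.053) for q in((215,352),(415,292),(437,315))]
print("bar top",(p[0]+p[2])/2)
c=lambda u,v,z:cr("top",u,v,190,150,4,z)
Y=c(470,73,.07),c(479,272,.07);R=c(373,177,.07),c(574,168,.07)
print((Y[0]+Y[1])/2,(R[0]+R[1])/2,"tumbler",c(253,280,.085))
from bench import readout
o=readout.get_obs();print(o['tcp_pos'],o['orientation'],o['joints'])
E
```

```text
lid side [ 0.4906 -0.2501  0.019 ] 14.89104169064232
bar top [ 0.4904 -0.252   0.053 ]
[0.6111 0.057  0.07  ] [0.6107 0.0576 0.07  ] tumbler [0.5433 0.1887 0.085 ]
[ 0.4934 -0.2457  0.3312] [-0.3966  3.1162  0.0006] [ 1.0019  0.4905 -0.8399  1.8823  0.4404  0.9645  1.7864]
```

Request:
apply_moves(
  deltas=[
    {"xyz": [-0.0014,-0.0038,-0.02],"turn": 0.006},
    {"xyz": [0,0,-0.025],"turn": 0},
    {"xyz": [0,0,-0.025],"turn": 0},
    {"xyz": [0,0,-0.025],"turn": 0},
    {"xyz": [0,0,-0.025],"turn": 0},
    {"xyz": [0,0,-0.014],"turn": 0},
    {"xyz": [0,0,0],"turn": 0},
    {"xyz": [0,0,0],"turn": 0},
  ],
)

```text
clock: 32.47
tcp_pos: [0.4922, -0.2493, 0.1973]
orientation: [0.408, -3.114, -0.001]
contact_force: [-0.9, -0.1, 0.8]
grip_width: 0.0854
```

Request:
apply_moves(
  deltas=[
    {"xyz": [0,0,0],"turn": 0},
    {"xyz": [0,0,0],"turn": 0},
    {"xyz": [0,0,0],"turn": 0},
    {"xyz": [0,0,0],"turn": 0},
    {"xyz": [0,0,0],"turn": 0},
    {"xyz": [0,0,0],"turn": 0},
    {"xyz": [0,0,0],"turn": 0},
    {"xyz": [0,0,0],"turn": 0},
  ],
  claw=1,
  squeeze=60,
)

```text
clock: 33.13
tcp_pos: [0.4923, -0.2497, 0.1978]
orientation: [-0.408, 3.114, -0.001]
contact_force: [-1.2, 0.5, 4.8]
grip_width: 0.0153
```

```bash
python3 snap.py side q1 230 230 110 110 6
```

```text
(no output)
```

View pics/q1.png

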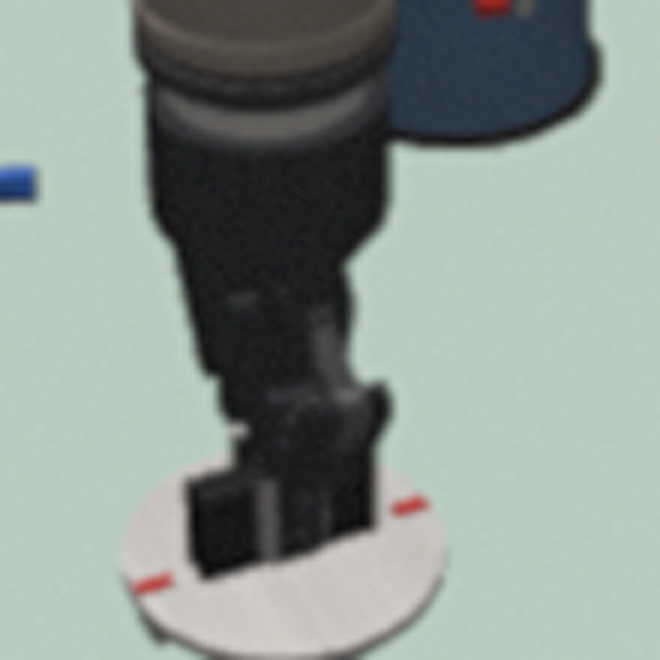

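```bash
python3 - <<'E'
from h import *
from bench import readout
np.set_printoptions(precision=4,suppress=True)
s=lambda u,v,z:cr("side",u,v,230,230,6,z)
a,b=s(153,583,.019),s(410,507,.019);L=(a+b)/2;print("lid",L,np.degrees(np.arctan2(*(b-a)[1::-1])))
T=readout.get_obs()["tcp_pos"];off=L[:2]-(T[:2]);print(T,off)
E
```

```text
lid [ 0.4909 -0.2503  0.019 ] 14.17596123272288
[ 0.4922 -0.2497  0.1978] [-0.0013 -0.0006]
```

Request:
apply_moves(
  deltas=[
    {"xyz": [0,0,0.0162],"turn": 0},
    {"xyz": [0,0,0.035],"turn": 0},
    {"xyz": [0,0,0.035],"turn": 0},
    {"xyz": [0.0068,0.016,0.026],"turn": -0.02},
    {"xyz": [0.012,0.032,0],"turn": -0.03},
    {"xyz": [0.012,0.032,0],"turn": -0.03},
    {"xyz": [0.012,0.032,0],"turn": -0.03},
    {"xyz": [0.012,0.032,0],"turn": -0.03},
    {"xyz": [0.012,0.032,0],"turn": -0.03},
    {"xyz": [0.012,0.032,0],"turn": -0.02},
    {"xyz": [0.012,0.032,0],"turn": -0.02},
    {"xyz": [0.012,0.032,0],"turn": 0},
  ],
)

```text
clock: 34.18
tcp_pos: [0.5948, 0.0239, 0.3089]
orientation: [0.078, -3.14, 0.0]
contact_force: [1.0, -0.3, -1.4]
grip_width: 0.015
```

Request:
apply_moves(
  deltas=[
    {"xyz": [0.012,0.032,0],"turn": 0},
    {"xyz": [0.002,0.002,-0.01],"turn": 0},
    {"xyz": [0,0,-0.01],"turn": 0},
    {"xyz": [0,0,0],"turn": 0},
    {"xyz": [0,0,0],"turn": 0},
    {"xyz": [0,0,0],"turn": 0},
  ],
)

```text
clock: 34.68
tcp_pos: [0.6085, 0.0546, 0.289]
orientation: [0.076, -3.14, 0.002]
contact_force: [-0.7, -0.2, -0.5]
grip_width: 0.0149
```

```bash
python3 snap.py side r1 250 140 110 110 6;python3 snap.py top r2 250 150 110 110 5; python3 -c "
from bench import readout;o=readout.get_obs();print(o['tcp_pos'],o['orientation'],o['joints'])"
```

```text
[0.60878949 0.0550597  0.28971628] [-7.69764603e-02  3.14035179e+00 -8.09974349e-04] [ 0.35824109  0.61954169 -0.75897621  1.77308886  0.51161702  0.95666784
  1.00762209]
```

View pics/r1.png

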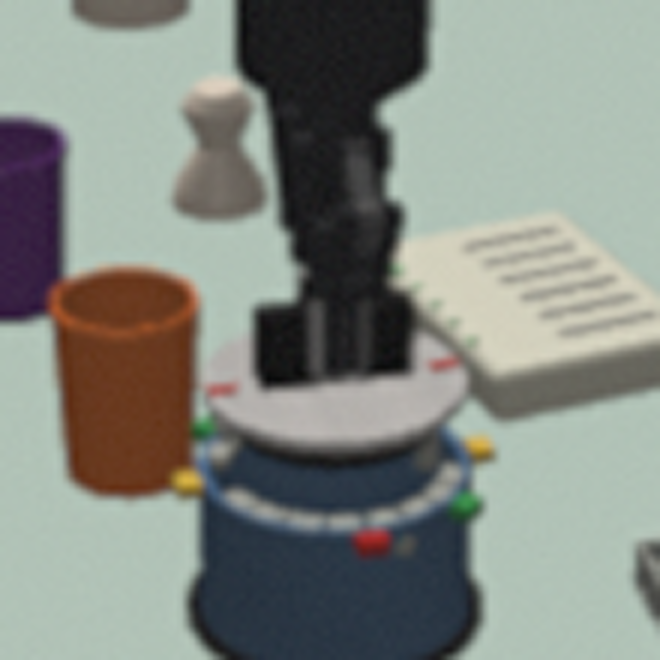

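View pics/r2.png

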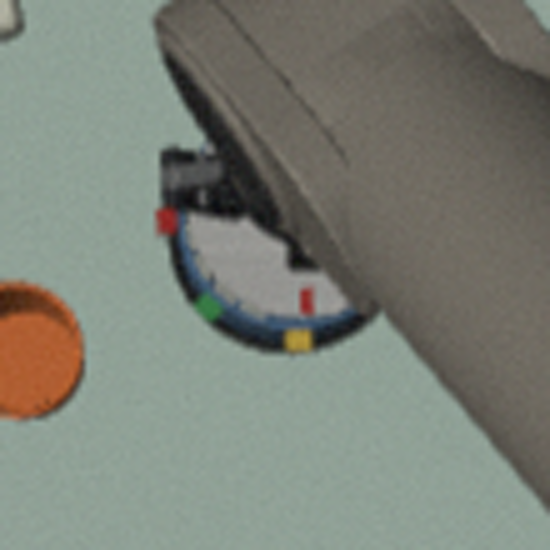

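```bash
python3 - <<'E'
from h import *
np.set_printoptions(precision=4,suppress=True)
s=lambda u,v,z:cr("side",u,v,250,140,6,z)
a,b=s(222,390,.111),s(444,364,.111);print((a+b)/2,np.degrees(np.arctan2(*(b-a)[1::-1])))
a,b=s(186,482,.068),s(481,448,.068);print((a+b)/2,np.degrees(np.arctan2(*(b-a)[1::-1])))
print(cr("top",307,300,250,150,5,.111),cr("top",298,341,250,150,5,.068))
E
```

```text
[0.6065 0.0518 0.111 ] 2.9147413867727203
[0.6077 0.0563 0.068 ] 2.2035911494197715
[0.5654 0.052  0.111 ] [0.5501 0.0545 0.068 ]
```

Request:
apply_moves(
  deltas=[
    {"xyz": [0.001,0.0027,0],"turn": 0},
    {"xyz": [0,0,-0.004],"turn": 0},
    {"xyz": [0,0,-0.004],"turn": 0},
    {"xyz": [0,0,-0.004],"turn": 0},
    {"xyz": [0,0,-0.003],"turn": 0},
    {"xyz": [0,0,0],"turn": 0},
    {"xyz": [0,0,0],"turn": 0},
  ],
)

```text
clock: 35.37
tcp_pos: [0.6096, 0.0591, 0.274]
orientation: [0.08, -3.14, 0.0]
contact_force: [0.3, 0.4, -2.1]
grip_width: 0.0151
```

```bash
python3 snap.py side s1 265 170 80 80 8;python3 snap.py top s2 270 160 75 75 8; python3 -c "
from bench import readout;o=readout.get_obs();print(o['tcp_pos'],o['contact_force'])"
```

```text
[0.60981574 0.05918847 0.27445061] [-0.76256298 -0.25093528 -1.17657856]
```

View pics/s1.png

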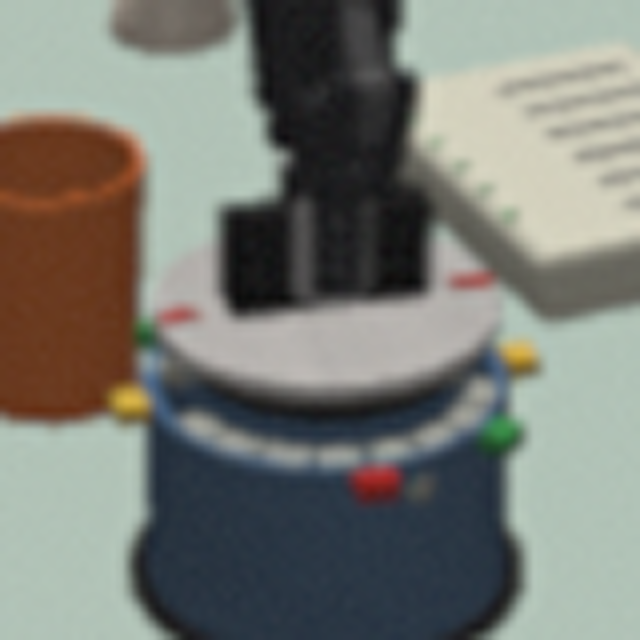

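View pics/s2.png

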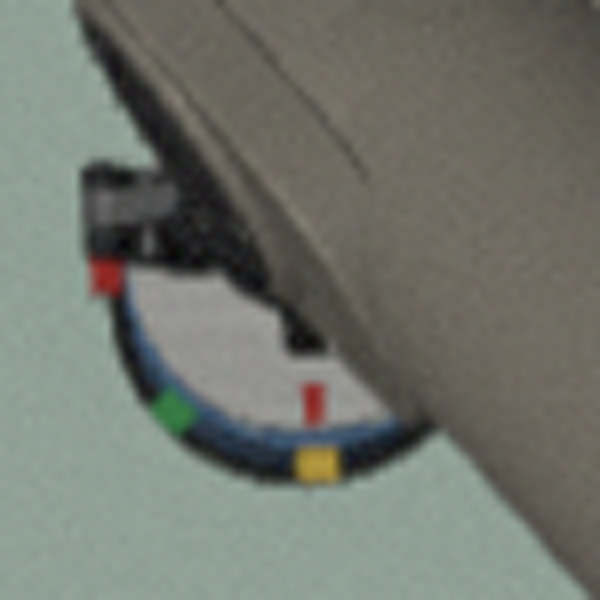

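```bash
python3 - <<'E'
from h import *
np.set_printoptions(precision=4,suppress=True)
s=lambda u,v,z:cr("side",u,v,265,170,8,z)
a,b=s(180,316,.0957),s(473,281,.0957);print("lid",(a+b)/2,np.degrees(np.arctan2(*(b-a)[1::-1])),np.linalg.norm(a-b))
a,b=s(130,403,.068),s(520,357,.068);print("can",(a+b)/2,np.degrees(np.arctan2(*(b-a)[1::-1])),np.linalg.norm(a-b))
print("top mark",cr("top",314,402,270,160,8,.0957),"tab",cr("top",318,463,270,160,8,.068))
E
```

```text
lid [0.6082 0.0573 0.0957] 3.018245311806924 0.0910783813496456
can [0.6078 0.0564 0.068 ] 2.499575738194404 0.12207234358606775
top mark [0.5665 0.0565 0.0957] tab [0.551  0.0542 0.068 ]
```

Request:
apply_moves(
  deltas=[
    {"xyz": [-0.0006,-0.0012,0],"turn": 0},
    {"xyz": [0,0,-0.003],"turn": 0},
    {"xyz": [0,0,-0.003],"turn": 0},
    {"xyz": [0,0,-0.003],"turn": 0},
    {"xyz": [0,0,-0.003],"turn": 0},
    {"xyz": [0,0,-0.001],"turn": 0},
    {"xyz": [0,0,0],"turn": 0},
  ],
)

```text
clock: 36.05
tcp_pos: [0.609, 0.0579, 0.2609]
orientation: [0.08, -3.14, 0.0]
contact_force: [0.1, 0.3, -1.9]
grip_width: 0.0151
```

Request:
apply_moves(
  deltas=[
    {"xyz": [0,0,-0.002],"turn": 0},
    {"xyz": [0,0,-0.002],"turn": 0},
    {"xyz": [0,0,-0.002],"turn": 0},
    {"xyz": [0,0,-0.0015],"turn": 0},
    {"xyz": [0,0,0],"turn": 0},
    {"xyz": [0,0,0],"turn": 0},
  ],
)

```text
clock: 36.55
tcp_pos: [0.6092, 0.0579, 0.2538]
orientation: [0.08, -3.141, -0.0]
contact_force: [-0.1, -0.7, -1.7]
grip_width: 0.0151
```

```bash
python3 snap.py side t1 265 170 80 80 8;python3 -c "
from bench import readout;o=readout.get_obs();print(o['tcp_pos'],o['contact_force'],o['moment'])"
```

```text
[0.60914659 0.05789462 0.25383413] [-1.49129601  0.45340463 -1.33309888] [ 0.00705756 -0.04266903 -0.01328684]
```

View pics/t1.png

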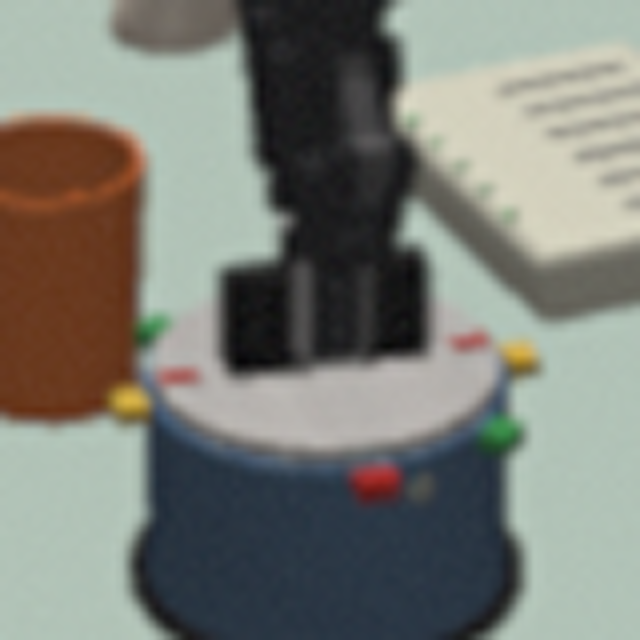

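Request:
apply_moves(
  deltas=[
    {"xyz": [0,0,-0.001],"turn": 0},
    {"xyz": [0,0,0],"turn": 0},
    {"xyz": [0,0,0],"turn": 0},
  ],
)

```text
clock: 36.85
tcp_pos: [0.6092, 0.058, 0.2538]
orientation: [-0.08, 3.14, -0.001]
contact_force: [-2.9, -1.0, 7.3]
grip_width: 0.0145
```

Request:
apply_moves(
  deltas=[
    {"xyz": [0,0,-0.001],"turn": 0},
    {"xyz": [0,0,0],"turn": 0},
    {"xyz": [0,0,0],"turn": 0},
  ],
)

```text
clock: 37.1
tcp_pos: [0.6091, 0.0581, 0.2538]
orientation: [-0.08, 3.14, -0.002]
contact_force: [-6.6, -3.0, 14.0]
grip_width: 0.0151
```

Request:
apply_moves(
  deltas=[
    {"xyz": [0,0,0.0012],"turn": -0.03},
    {"xyz": [0,0,0],"turn": -0.06},
    {"xyz": [0,0,0],"turn": -0.06},
    {"xyz": [0,0,0],"turn": -0.06},
    {"xyz": [0,0,0],"turn": -0.06},
    {"xyz": [0,0,0],"turn": -0.06},
    {"xyz": [0,0,0],"turn": -0.06},
    {"xyz": [0,0,0],"turn": 0},
  ],
)

```text
clock: 37.77
tcp_pos: [0.6096, 0.0581, 0.2538]
orientation: [0.534, 3.094, 0.0]
contact_force: [0.5, -0.0, 3.8]
grip_width: 0.0152
```

```bash
python3 snap.py side u1 265 170 80 80 8;python3 -c "
from bench import readout;o=readout.get_obs();print(o['tcp_pos'],o['contact_force'],o['moment'],o['orientation'],o['joints'][6])"
```

```text
[0.60963558 0.05810155 0.25379653] [0.69766757 0.42798751 3.76179286] [-0.06707428  0.00867028 -0.14861625] [5.28899023e-01 3.09512276e+00 5.29708855e-04] 0.6368789949926148
```

View pics/u1.png

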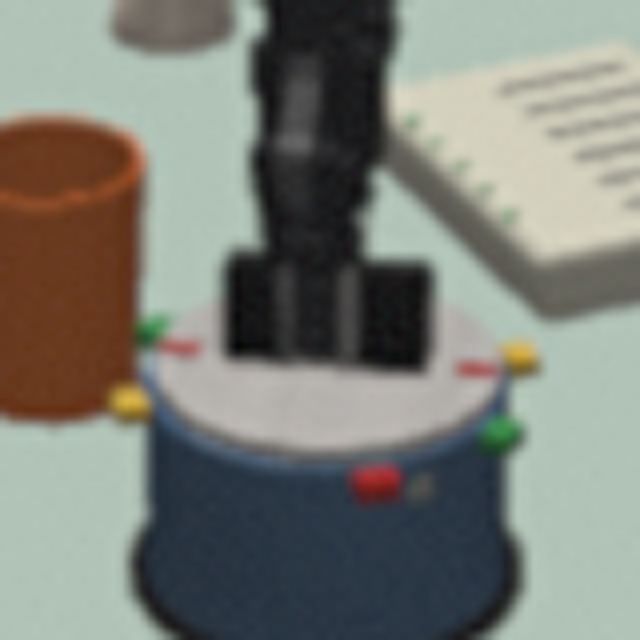

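Request:
apply_moves(
  deltas=[
    {"xyz": [0,0,0],"turn": -0.06},
    {"xyz": [0,0,0],"turn": -0.06},
    {"xyz": [0,0,0],"turn": -0.06},
    {"xyz": [0,0,0],"turn": -0.06},
    {"xyz": [0,0,0],"turn": -0.06},
    {"xyz": [0,0,0],"turn": -0.06},
    {"xyz": [0,0,0],"turn": -0.036},
    {"xyz": [0,0,0],"turn": 0},
    {"xyz": [0,0,0],"turn": 0},
  ],
)

```text
clock: 38.57
tcp_pos: [0.6096, 0.0582, 0.2538]
orientation: [1.125, 2.932, 0.001]
contact_force: [0.7, 1.1, 6.3]
grip_width: 0.015
```

```bash
python3 snap.py side v1 265 170 80 80 8;python3 snap.py top v2 270 160 75 75 8;python3 -c "
from bench import readout;import math;o=readout.get_obs();w=o['orientation'];print(o['tcp_pos'],o['contact_force'],o['moment'],math.degrees(2*math.atan2(w[1],w[0])))"
```

```text
[0.60959959 0.05814632 0.25375953] [0.30460761 0.3377874  6.00266751] [-0.08701233  0.10445413 -0.13967455] 138.01558048026328
```

View pics/v1.png

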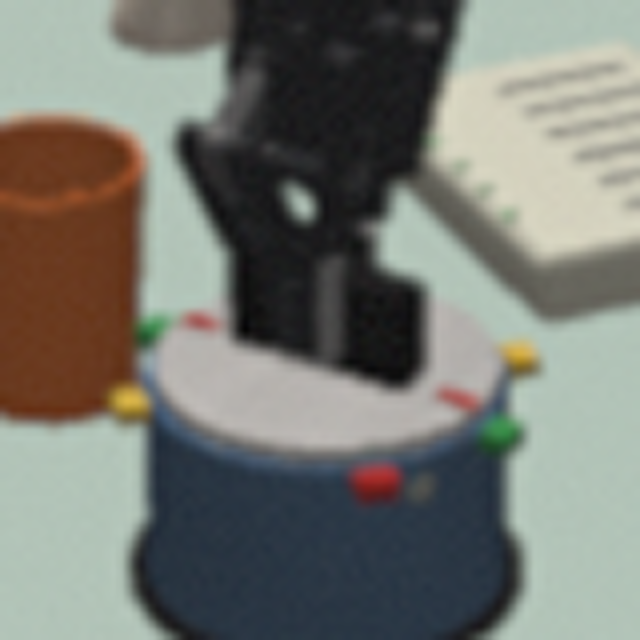

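View pics/v2.png

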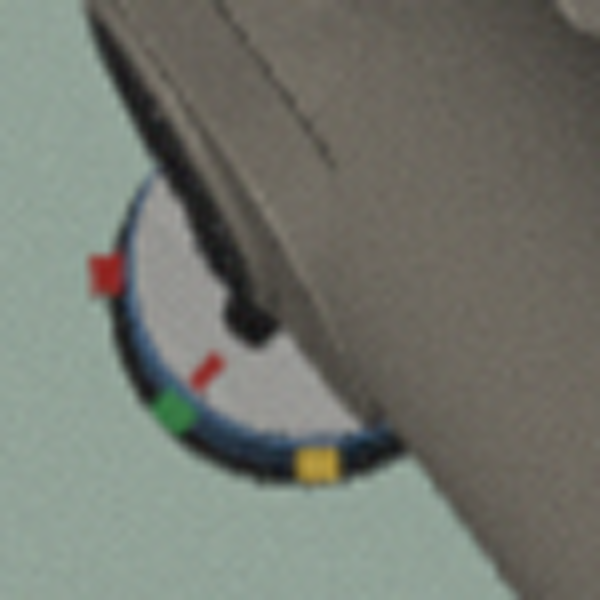

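```bash
python3 - <<'E'
from h import *
s=lambda u,v,z:cr("side",u,v,265,170,8,z)
for a,b in((s(202,321,.075),s(460,399,.075)),(s(153,331,.068),s(501,434,.068))):
    print((a+b)/2,np.degrees(np.arctan2(*(b-a)[1::-1])))
m,g=cr("top",207,372,270,160,8,.075),cr("top",175,412,270,160,8,.068);C=np.array([.611,.0573,0])
for q in(m,g):print(np.degrees(np.arctan2(*(q-C)[1::-1])))
E
```

```text
[0.60851673 0.05655139 0.075     ] -42.60817369722609
[0.60657519 0.05568002 0.068     ] -41.800487723291404
137.6163973724281
138.24035155927578
```

```bash
python3 snap.py top w1 110 60 400 300 2; python3 -c "
from bench import r,readout;print(r.hand_in());print(readout.get_obs()['clock'])"
```

```text
the job is handed in; nothing more can be done
None
the job is handed in; nothing more can be done
```

View pics/w1.png

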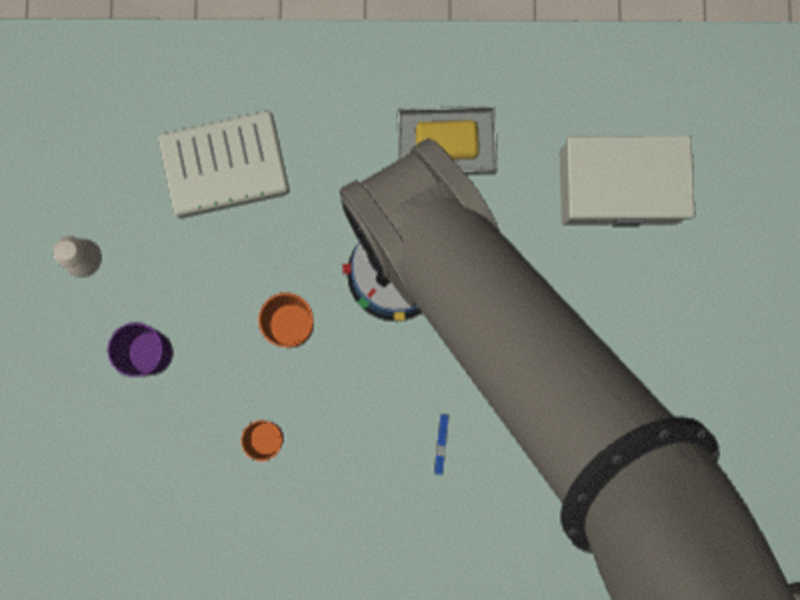

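The job is done and handed in at about 38.7 s of the 61 s allowed.

- **Beads and tumbler:** All four beads are in the canister; I counted them from above before the lid went on. The tumbler stands upright and empty, about 60 mm clear of the canister. The first pour emptied nothing, because the tumbler jammed under the gripper and slid back in the jaws. I stood it up again, gripped it higher and repeated the pour.
- **Lid:** It went fully down in line with the yellow tabs, with the TCP stopping at 0.2538 m as predicted. I then turned it 45° clockwise, and it moved freely.
- **Last checks:** The bar is within about 1° of the green tabs in both cameras. The lid is still gripped at a 60 N setting with about 6 N pressing down, and it is not locked.
- **Contact and disagreements:** During the pour the fingertips probably rested on the canister rim, with a total force of about 17 N. The two cameras differed by about 3.5 mm in x throughout, so I aligned the lid by relative measurements.
- **Other objects:** The last top view shows the visible objects unmoved. The purple lid was outside or hidden in that view, so I did not recheck it; I never reached for it.

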